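# Set up the marking press and mark a batch of silver bars

### The job

The bench marking press has been left short of its working place and is too heavy to lift: walk it forward with short pushes on its two rear feet in turn, never on its plate or frame and keeping it within about 15 degrees of straight, until its front edge is flat against the wooden batten, near the batten's middle. Then mark the silver bars one after another, the largest first and the smallest last: lay the bar lengthwise along the middle of the work plate with its end at the end stop, and press the black palm head all the way down. Stack every marked bar squarely in the middle of the plywood board, lengthwise along it, in one pile with the largest at the bottom, and leave the file, the jar and the rings alone.

Things in the scene. Friction and masses are not known exactly. Their poses are not given: they have to be found in the camera images.
- press: grey bench marking press, loose, about 2.4 kg, flat underside. Origin on the underside; x forward (to the batten), y to its left, z up. Base plate x -10 to +85 mm (front edge), 164 mm wide, 22 mm high; behind it two feet reach back to x -85 mm, 116 mm apart, the work plate between and above them. Friction on the bench about 0.6: moving one foot takes 8 to 15 N
- plate: dark steel work plate of the press (part of it), x -80 to +45 mm, y -32 to +32 mm in the press frame, top at z 45 mm; its far end carries the end stop, a 64 mm wide, 16 mm high bright steel bar whose face towards the robot lies at x +35 mm. Origin and axes as press
- frame: column and arm of the press with its ram (part of it); origin and axes as press. Column 52 mm wide at x +53 to +85 mm, 118 mm high; its arm (z 86 to 116 mm) reaches back over the work plate and ends in a round guide of 16 mm radius about the ram axis (x +20 mm, y 0), underside at z 84 mm
- plate_stop (a point): point on the top of the work plate at the foot of the end stop's face, in the middle of its width; axes as the press. A bar to be marked lies from here towards -x, its end at the stop (no more than 6 mm short of it), its middle line within 5 mm of the plate's
- heel_l (a point): middle of the rear face of the press's left (+y) foot, 12 mm above the bench; the foot is 24 mm wide, 26 mm high and 80 mm long
- heel_r (a point): the same on the right (-y) foot; the heels are 140 mm apart
- ram (a joint): travel of the spring ram: 0 up at rest, 0.0155 m down at its stop; the spring pushes it back up, 6 N at the start and 13 N at the stop. At rest the punch hangs 15 mm above the top of a bar on the plate
- punch (a point): middle of the lower end of the steel punch (11 mm across) under the ram, 68 mm above the bench when the ram is up, just touching the top of a bar on the work plate when the ram is at its stop
- ram_top (a point): centre of the top of the black palm head (35 mm across, 145 mm above the bench when up), which is pressed straight down
- batten: wooden batten fixed to the bench, 30 x 260 x 32 mm (x, y, z). Origin: centre of its underside; x points away from the robot; its face towards the robot lies at x -15 mm, so the press stands against it with its origin at x -100 mm in this frame
- board: plywood board fixed to the bench, 200 x 130 x 18 mm, long side along its x. Origin: centre of its underside
- board_top (a point): centre of the top face of the plywood board: where the pile of bars is centred
- bar1: cast silver bar no. 1 by size (the largest of four; not all are there), 150 x 48 x 8 mm, 0.60 kg, plain, either end alike. Origin: centre of its underside; x along its length
- bar2: cast silver bar no. 2 by size (second of four; not all are there), 138 x 41 x 8 mm, 0.47 kg, plain, either end alike. Origin: centre of its underside; x along its length
- bar3: cast silver bar no. 3 by size (third of four; not all are there), 126 x 34 x 8 mm, 0.36 kg, plain, either end alike. Origin: centre of its underside; x along its length
- bar4: cast silver bar no. 4 by size (the smallest of four; not all are there), 114 x 27 x 8 mm, 0.26 kg, plain, either end alike. Origin: centre of its underside; x along its length
- file: flat file lying beyond the bars at the robot's left, 155 mm blade and 105 mm wooden handle along x, origin on the underside where they meet; leave alone
- jar: amber jar, 60 mm across, 75 mm high, origin under its centre; leave alone
- ring_a: silver finger ring lying flat, 25 mm across, 8 mm high; leave alone
- ring_b: silver finger ring lying flat, 23 mm across, 6 mm high; leave alone
There are look-alikes about, which are no part of the job. Several things have the shape of the press; the one meant has the colours described above.

How it is judged (in metres and radians):
On the way, in this order (a step that is already met when the one before it is completed fails the run):
1. the press stands flat against the batten (x of press in the frame of batten between -0.108 and -0.09 m and y of press in the frame of batten between -0.06 and 0.06 m and angle between the x axis of press and the x axis of batten, either way round below 0.06 rad and linear speed of press below 0.02 m/s), for 0.2 s.
2. bar1 marked: the palm head is fully down, the punch on the bar, while the bar lies on the work plate with its end at the end stop (x of bar1 in the frame of plate_stop between -0.082 and -0.072 m and y of bar1 in the frame of plate_stop between -0.006 and 0.006 m and z of bar1 in the frame of plate_stop between -0.003 and 0.004 m and angle between the x axis of bar1 and the x axis of press, either way round below 0.1 rad and z of punch in the frame of bar1 below 0.0095 m), for 0.1 s.
3. bar2 marked: the palm head is fully down, the punch on the bar, while the bar lies on the work plate with its end at the end stop (x of bar2 in the frame of plate_stop between -0.076 and -0.066 m and y of bar2 in the frame of plate_stop between -0.006 and 0.006 m and z of bar2 in the frame of plate_stop between -0.003 and 0.004 m and angle between the x axis of bar2 and the x axis of press, either way round below 0.1 rad and z of punch in the frame of bar2 below 0.0095 m), for 0.1 s.
4. bar3 marked: the palm head is fully down, the punch on the bar, while the bar lies on the work plate with its end at the end stop (x of bar3 in the frame of plate_stop between -0.07 and -0.06 m and y of bar3 in the frame of plate_stop between -0.006 and 0.006 m and z of bar3 in the frame of plate_stop between -0.003 and 0.004 m and angle between the x axis of bar3 and the x axis of press, either way round below 0.1 rad and z of punch in the frame of bar3 below 0.0095 m), for 0.1 s.
5. bar4 marked: the palm head is fully down, the punch on the bar, while the bar lies on the work plate with its end at the end stop (x of bar4 in the frame of plate_stop between -0.064 and -0.054 m and y of bar4 in the frame of plate_stop between -0.006 and 0.006 m and z of bar4 in the frame of plate_stop between -0.003 and 0.004 m and angle between the x axis of bar4 and the x axis of press, either way round below 0.1 rad and z of punch in the frame of bar4 below 0.0095 m), for 0.1 s.
At the end, for the whole second after the job is handed in: Press flat against the batten (gap under 8 mm, square to 0.06 rad, within 60 mm of its middle), ram up, all bars present at rest flat in one pile on the board, larger below smaller, centred within 10 mm of the board's centre and of each other, along the board within 0.1 rad (x of press in the frame of batten between -0.108 and -0.09 m and y of press in the frame of batten between -0.06 and 0.06 m and angle between the x axis of press and the x axis of batten, either way round below 0.06 rad and value of joint ram below 0.003 m and horizontal distance between each of bar1, bar2, bar3, bar4 and board_top below 0.01 m and angle between the x axis of each of bar1, bar2, bar3, bar4 and the x axis of board, either way round below 0.1 rad and angle between each of bar1, bar2, bar3, bar4's own z axis and vertical below 0.06 rad and linear speed of each of bar1, bar2, bar3, bar4 below 0.02 m/s and z of bar1 in the frame of board_top between -0.003 and 0.03 m and z of bar2 in the frame of board_top between -0.003 and 0.03 m and z of bar3 in the frame of board_top between -0.003 and 0.03 m and z of bar4 in the frame of board_top between -0.003 and 0.03 m and horizontal distance between bar1 and bar2 below 0.01 m and z of each of bar2, bar3, bar4 in the frame of bar1 above 0.005 m and horizontal distance between each of bar1, bar2 and bar3 below 0.01 m and horizontal distance between each of bar1, bar2, bar3 and bar4 below 0.01 m and z of each of bar3, bar4 in the frame of bar2 above 0.005 m and z of bar4 in the frame of bar3 above 0.005 m); the robot touches nothing.
It fails at once if the press is lifted or tipped (height (world z) of press above 0.02 m or angle between press's own z axis and vertical above 0.15 rad).
It fails at once if the press swings more than 20 degrees out of line with the batten (angle between the x axis of press and the x axis of batten, either way round above 0.35 rad).
It fails at once if while still more than 3 cm from the batten the press is pushed by its work plate or frame instead of its feet (x of press in the frame of batten below -0.13 m and (contact force between the fingers and plate above 4 N or contact force between the fingers and frame above 4 N)).
It fails at once if the file, the jar or a ring is moved by more than 3 cm (distance of any of file, jar, ring_a, ring_b from where it was at the start of the episode above 0.03 m).
Of bar1, bar2, bar3, bar4 only 2 to 3 are there at a start; the rules pass over those that are not, and their reading is None.
At some moment in a run one of bar1, bar2, bar3, bar4 may be knocked a few centimetres aside while the robot is not near it.
Once in a run the grip may slacken for a moment while it holds something.
It also fails if it takes over 210 s, if anything falls off the work surface, if the arm or the gripper's body presses on something with over 40 N, if the wrist force passes 120 N, or if a joint passes its speed limit or range.

### The arm

A 7-joint arm with a two-finger parallel gripper is mounted at the origin on the work surface. World frame = base frame: x ahead of the robot, y to its left, z up, the work surface at z = 0. Lengths are in mm, angles in rad, forces in N, time in s.
With the tool pointing down it reaches from about 425 to 950 mm from the base axis. Payload 4.7 kg.
Tool frame: the origin (TCP) lies at the very end of the fingers, on their centre line; the grasp point (between the pads) lies 19 mm behind it; z points along the fingers, y is the line along which they close (so a half turn about z gives the same grasp; the last joint's range is limited). The gripper opens to 87 mm and grips with 3 to 60 N. Pads are 19 mm wide; open, the fingers measure 117 mm over their backs; the gripper's body (75 mm by 190 mm) begins 51 mm behind the grasp point.
Start: joints at [1.103, 0.469, -0.049, 1.532, 0.024, 1.141, -0.082], TCP at [286.823, -611.05, 222.573] pointing down, gripper open.
Joint ranges: [-2.59, 2.59], [-0.33, 1.99], [-1.39, 1.29], [0.1, 2.45], [-1.04, 4.18], [0.21, 1.99], [-2.66, 2.66]. Speed limits (rad/s): [2.57, 2.57, 3.14, 3.14, 3.14, 3.14, 3.14].

### API

Orientations are given as a rotation vector (axis times angle).
In Python, from workcell import r gives the robot as it stands.
- The arm moves only by the tool move_arm, never from a script. Its argument "series" is a list that holds one entry, the list of rows, each a list of 5 numbers: the opening, from 0 (shut) to 1 (fully open), then the shift along the tool's x, y, z in mm, then the turn about the tool's z in degrees. A call has 1 to 5 rows; each row is the pose to reach, as a shift and turn from the pose commanded when the call began, along the tool's axes at that moment; what a row does not reach only later rows make up. A row lasts 1/12 s, in which the tool goes at most 41.7 mm and 7.16 degrees, less where a joint would pass 70% of its speed; a pose out of reach is approached as far as the arm can. A call with a gripper value outside its range is refused whole. The fingers move at their own pace and stop on an object; "force" is the grip in N (left out, the last holds). Time passes only in rows, so rows that repeat a pose let the fingers close. It gives the time, the measured TCP pose, the force, the opening and the grip force at its end, in the units of the state.
- r.get_state(): the state, without advancing time (a new reading comes with each control period).
- r.camera(name): name is "side" or "top" or "wrist"; returns a dict with "pixels" (420x560x3 uint8, red, green, blue), "depth" (420x560 float32, mm along the optical axis (not along the pixel's ray), 0 where there is no reading), "K" (3x3 intrinsics, pixels), "position" and "attitude" of the camera in the world; the wrist camera has in their place "hand_eye" (4x4, takes a point from camera to tool coordinates, whose origin is the TCP and whose axes are the flange's). Camera axes: x right, y down, z forward; pixel columns grow to the right and rows downward; lengths in mm; the calibration is good to about 2 mm. A picture is of the moment at which its call begins: read the wrist's pose just before it.
- r.hand_in(): hands the job in; it is judged then, once.
The state is a dict: "time": time; "joint_positions": joint angles; "qvel": joint speeds; "joint_torque": joint torques, N m; "tool_pos": TCP position; "ee_rot": TCP orientation; "force": force on the tool from outside, world axes, zero at the start; "ft_torque": the same for the moment, N m; "gripper_width": finger opening in mm; "gripper_force": force on a finger pad.
Only numpy, scipy, OpenCV 4.12 (cv2) and the standard library are available. Lean on these libraries where they do the work, as an engineer would, in place of code of your own. Each camera call takes 0.05 s, during which the arm holds its last target. There are 200 camera calls.

## Working session

There is one attempt and no reset: what is moved stays moved. The work goes in short steps, Python scripts to look and compute and a tool call to move; the robot and the scene stay as the last step left them, time stands still between calls to the robot, and variables do not carry over. Pictures are saved under pics/ and viewed, at most 14 in all, crops included, and the job is handed in when it is done.

Besides the shell and the picture viewer there is one more tool, called by a JSON object that holds its "api" and its "payload". move_arm: Moves the arm, as the interface text tells. Its arguments: {"type":"object","properties":{"series":{"type":"array"},"force":{"type":"number"}},"required":["series"]}

```bash
mkdir -p pics; ls; cat > h.py <<'E'
import numpy as np, cv2
from scipy.spatial.transform import Rotation as R
from workcell import r
def cam(n):
    s=r.get_state(); c=r.camera(n)
    if n=="wrist":
        T=np.eye(4);T[:3,:3]=R.from_rotvec(s["ee_rot"]).as_matrix();T[:3,3]=s["tool_pos"]
        c["T"]=T@np.array(c["hand_eye"])
    else:
        T=np.eye(4);a=np.array(c["attitude"],float)
        T[:3,:3]=a if a.shape==(3,3) else R.from_rotvec(a).as_matrix() if a.size==3 else R.from_quat(a).as_matrix()
        T[:3,3]=c["position"];c["T"]=T
    return c
def ray(c,u,v,z):
    d=c["T"][:3,:3]@np.linalg.inv(c["K"])@np.array([u,v,1.]);p=c["T"][:3,3]
    return p+d*(z-p[2])/d[2]
def cloud(c):
    h,w=c["depth"].shape;u,v=np.meshgrid(np.arange(w),np.arange(h))
    P=np.stack([u,v,np.ones_like(u)],-1)@np.linalg.inv(c["K"]).T*c["depth"][...,None]
    return P@c["T"][:3,:3].T+c["T"][:3,3]
def save(c,n,s=1.4): cv2.imwrite("pics/"+n+".png",cv2.resize(c["pixels"][...,::-1],None,fx=s,fy=s))
E
python3 - <<'E'
from h import *
s=r.get_state();print(s)
for n in("top","side"):
    c=r.camera(n);print(n,c["K"],c["position"],c["attitude"]);save(c,n+"0")
E
```

```text
pics
{'time': 0.0, 'joint_positions': array([ 1.10307774,  0.46941422, -0.04861151,  1.53366347,  0.02408732,
        1.1409673 , -0.08228969]), 'qvel': array([-0.00102887,  0.00055993, -0.00035583, -0.0015804 , -0.00031638,
       -0.00059384,  0.00090918]), 'joint_torque': array([ 7.55226120e-05, -5.07977557e+01, -8.07647430e-02, -2.36160117e+01,
       -6.13670913e-02,  3.79586359e-02,  1.79672725e-04]), 'tool_pos': array([ 286.56512174, -610.51333261,  221.53070492]), 'ee_rot': array([-3.06449110e+00, -6.83460890e-01,  7.10738185e-04]), 'force': array([-0.68128092, -0.19388923, -0.31428847]), 'ft_torque': array([-0.02049097,  0.04740613, -0.03639613]), 'gripper_force': 0.0, 'gripper_width': 87.28746215353064}
top [[441.86919761   0.         277.20380484]
 [  0.         441.86919761 212.95681585]
 [  0.           0.           1.        ]] [ 3.37690972e+02 -1.19968271e+00  1.31832196e+03] [-2.13014325  2.17866949 -0.17117215]
side [[439.94484379   0.         277.15124177]
 [  0.         439.94484379 209.15718739]
 [  0.           0.           1.        ]] [-337.79211315  877.59406491  883.66592714] [-0.86957527  2.32767188 -1.24853244]
```

View pics/top0.png

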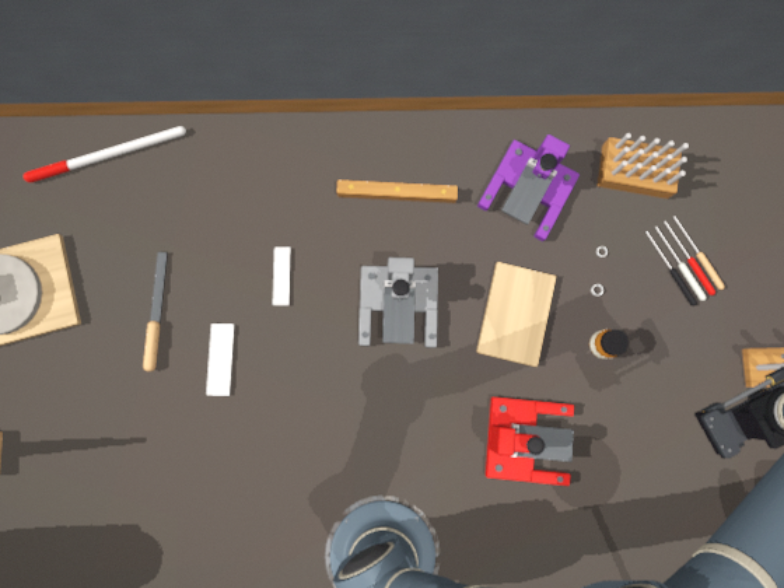

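View pics/side0.png

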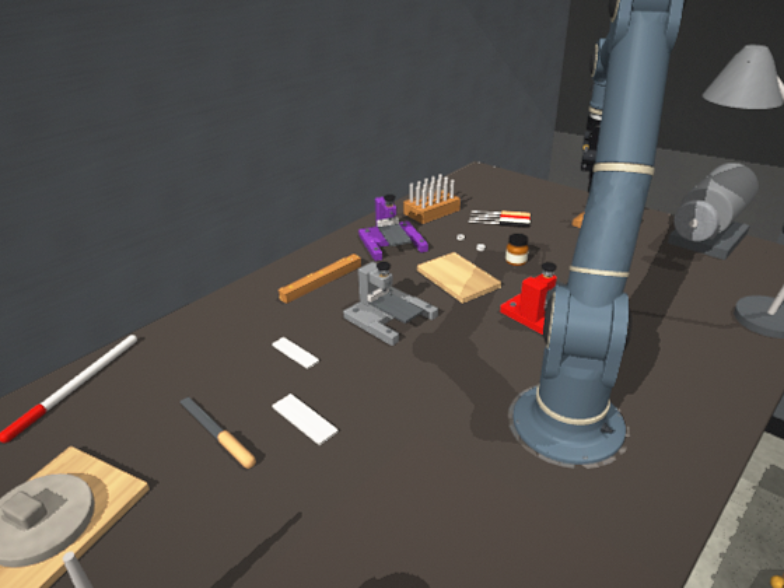

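The top view shows three press shapes: grey at (400,300), red at (530,440) and purple at (530,185). The grey one fits the description. White bars are at (220,359) and (282,276), the batten at (397,190), the board at (516,313), the jar at (608,343) and the rings at (601,251) and (597,290). I'll measure these and crop the grey press to confirm.

```bash
cat >> h.py <<'E'
def rect(m,c,z,amin=100):
    out=[]
    for k in cv2.findContours(m.astype(np.uint8),cv2.RETR_EXTERNAL,cv2.CHAIN_APPROX_NONE)[0]:
        if cv2.contourArea(k)<amin: continue
        q=np.array([ray(c,u,v,z)[:2] for u,v in k[:,0].astype(float)],np.float32)
        (x,y),(w,h),a=cv2.minAreaRect(q)
        if w<h: w,h,a=h,w,a+90
        out.append((round(x,1),round(y,1),round(w,1),round(h,1),round((a+90)%180-90,1),tuple(np.round(k[:,0].mean(0)).astype(int))))
    return out
E
python3 - <<'E'
from h import *
np.set_printoptions(suppress=True,precision=1)
c=cam("top");P=cloud(c)
hsv=cv2.cvtColor(c["pixels"],cv2.COLOR_RGB2HSV);H,S,V=[hsv[...,i].astype(int) for i in range(3)]
print("bars",rect((V>200)&(S<40),c,8,150))
wood=(H>8)&(H<28)&(S>70)&(V>90)
print("batten",[q for q in rect(wood,c,32,200)])
print("board",[q for q in rect(wood,c,18,800)])
# press
sub=np.zeros(V.shape,bool);sub[175:255,245:330]=1
Z=P[...,2]
print("zs",np.percentile(Z[sub],[5,50,95,99]))
for lo,hi in((15,34),(36,60),(136,160)):
    m=sub&(Z>lo)&(Z<hi)
    print(lo,rect(m,c,{15:24,36:45,136:145}[lo],15))
grey=sub&(S<40)&(V>95); print("grey",rect(grey,c,24,50))
cv2.imwrite("pics/crop.png",cv2.resize(c["pixels"][170:260,240:340,::-1],None,fx=6,fy=6,interpolation=cv2.INTER_CUBIC))
E
```

```text
bars [(404.8, 333.2, 150.6, 48.8, -3.1, (np.int64(157), np.int64(256))), (558.2, 763.0, 163.8, 73.6, 3.7, (np.int64(10), np.int64(208))), (581.2, 205.2, 125.7, 33.1, -0.0, (np.int64(201), np.int64(197))), (876.9, 547.7, 260.9, 18.1, -72.8, (np.int64(89), np.int64(104)))]
batten [(361.2, -802.5, 89.5, 81.3, 88.7, (np.int64(544), np.int64(261))), (433.8, 469.1, 104.4, 28.6, -4.3, (np.int64(108), np.int64(247))), (484.9, -291.8, 201.1, 132.7, -14.9, (np.int64(370), np.int64(219))), (560.3, 720.7, 203.3, 168.6, 14.2, (np.int64(29), np.int64(208))), (755.9, -46.5, 261.2, 41.6, 85.9, (np.int64(283), np.int64(136))), (798.8, -577.1, 176.7, 119.3, 78.5, (np.int64(458), np.int64(118))), (954.6, -50.8, 1726.1, 31.9, 90.0, (np.int64(280), np.int64(74)))]
board [(486.5, -294.9, 203.3, 134.2, -14.9, (np.int64(370), np.int64(219))), (562.7, 728.6, 205.5, 170.4, 14.2, (np.int64(29), np.int64(208))), (760.4, -47.0, 264.0, 42.0, 85.9, (np.int64(283), np.int64(136))), (803.8, -583.4, 178.6, 120.6, 78.5, (np.int64(458), np.int64(118))), (961.3, -51.4, 1744.8, 32.2, 90.0, (np.int64(280), np.int64(74)))]
zs [ -3.5   3.1 116.3 146. ]
15 [(506.2, -98.1, 169.7, 56.6, -2.0, (np.int64(305), np.int64(217))), (511.1, 7.4, 169.7, 57.4, -3.0, (np.int64(264), np.int64(215)))]
36 [(493.0, -44.5, 128.7, 63.7, -3.4, (np.int64(284), np.int64(222)))]
136 [(528.7, -46.0, 32.3, 30.0, 88.8, (np.int64(286), np.int64(204)))]
grey [(509.2, -53.0, 248.1, 214.7, 88.7, (np.int64(292), np.int64(225))), (614.8, -139.4, 84.5, 42.8, 88.8, (np.int64(316), np.int64(182)))]
```

View pics/crop.png

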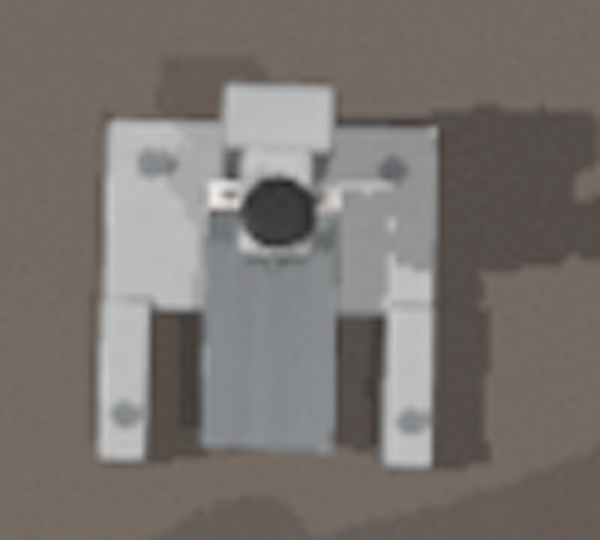

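The crop confirms the grey press: both heels are at the rear, at (122,460) and (408,467), with the dark plate between them and the black head at (278,210). By size the bars are bar1 (151x49) at (405,333) and bar3 (126x33) at (581,205). I'm moving to the rear of the press now with the gripper shut.

{"api": "move_arm", "payload": {"series": [[[0,26,-30,0,6],[0,52,-60,0,12],[0,78,-91,0,18],[0,104,-121,0,24],[0,130,-152,0,29]]]}}

```text
time: 0.57
tool_pos: [340.0, -416.3, 222.3]
ee_rot: [-3.139, 0.114, 0.0]
force: [0.7, -0.4, -0.1]
gripper_width: 61.6
gripper_force: 0.0
```

{"api": "move_arm", "payload": {"series": [[[0,5,-23,10,0],[0,10,-46,20,0],[0,15,-69,30,0],[0,20,-92,40,0],[0,25,-115,50,0]]]}}

```text
time: 0.98
tool_pos: [372.6, -303.9, 172.1]
ee_rot: [3.14, -0.106, 0.0]
force: [-0.4, -0.3, -0.1]
gripper_width: 28.3
gripper_force: 0.0
```

{"api": "move_arm", "payload": {"series": [[[0,4,-22,10,0],[0,8,-44,20,0],[0,12,-66,30,0],[0,16,-88,40,0],[0,20,-106,50,0]]]}}

```text
time: 1.4
tool_pos: [399.7, -199.1, 122.1]
ee_rot: [-3.14, 0.104, 0.0]
force: [0.2, 0.3, -0.2]
gripper_width: 2.1
gripper_force: 0.0
```

{"api": "move_arm", "payload": {"series": [[[0,-1,-29,20,0],[0,-2,-58,40,0],[0,-6,-87,60,0],[0,-6,-87,90,0],[0,-6,-87,114,0]]]}}

```text
time: 1.82
tool_pos: [399.4, -111.6, 7.5]
ee_rot: [-3.139, 0.099, -0.0]
force: [0.6, 0.3, 0.5]
gripper_width: 0.5
gripper_force: 0.0
```

```bash
python3 - <<'E'
from h import *
s=r.get_state();print(s["tool_pos"],s["force"])
c=cam("wrist");save(c,"w1")
E
```

```text
[ 399.43756518 -111.59127123    7.48938661] [0.5665126  0.29782301 0.49517087]
```

View pics/w1.png

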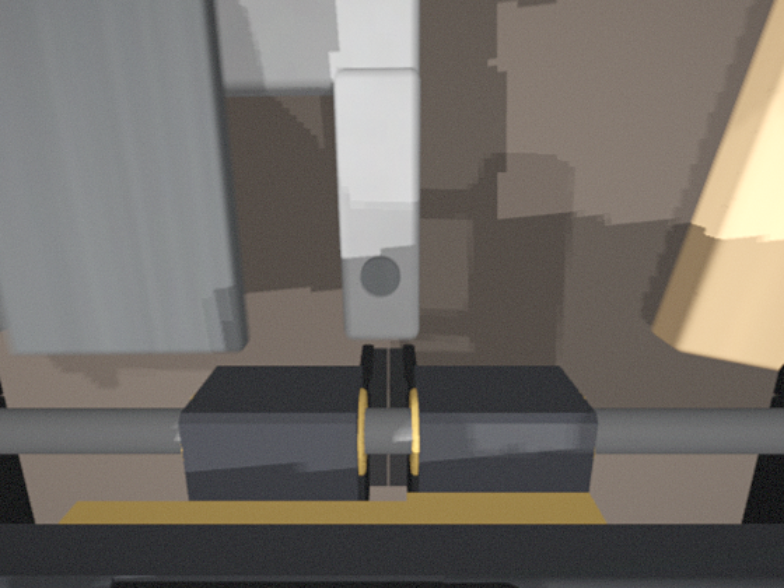

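The wrist view shows the right foot's heel at (382,338), straight ahead of the closed fingers at (388,350), with a gap of about 12 mm. First push.

{"api": "move_arm", "payload": {"series": [[[0,6,0,0,0],[0,12,0,0,0],[0,18,0,0,0],[0,24,0,0,0],[0,28,0,0,0]]]}}

```text
time: 2.28
tool_pos: [418.5, -117.9, 8.3]
ee_rot: [3.137, -0.111, -0.029]
force: [-16.0, -6.5, 4.6]
gripper_width: 0.5
gripper_force: 7.9
```

```bash
cat >> h.py <<'E'
def press(show=None):
    c=cam("top");P=cloud(c);Z=P[...,2]
    sub=(P[...,0]>380)&(P[...,0]<800)&(abs(P[...,1]+45)<150)
    hsv=cv2.cvtColor(c["pixels"],cv2.COLOR_RGB2HSV);S,V=hsv[...,1],hsv[...,2]
    out={}
    m=sub&(Z>38)&(Z<54)&(S<70)
    out["plate"]=[q for q in rect(m,c,45,100)]
    out["head"]=[q for q in rect(sub&(Z>137)&(Z<152)&(V<90),c,145,15)]
    out["feet"]=[q for q in rect(sub&(Z>14)&(Z<33)&(S<60),c,24,80)]
    for k in out: print(k,[tuple(map(float,q[:5])) for q in out[k]])
    if show: save(c,show)
E
python3 -c "
from h import *
s=r.get_state();print(s['tool_pos'],s['force']);press()"
```

```text
[ 418.53027344 -117.93396282    8.31406089] [-16.01339615  -6.52765146   4.60488382]
plate [(495.4, -45.5, 114.1, 63.8, -1.2)]
head [(535.6, -44.8, 29.7, 27.3, 88.8)]
feet [(516.1, 9.3, 167.2, 53.5, -1.0), (553.6, -99.2, 94.9, 53.9, 0.5)]
```

{"api": "move_arm", "payload": {"series": [[[0,5,1,0,0],[0,10,2,0,0],[0,14,2,0,0],[0,14,2,0,0]]]}}

```text
time: 2.67
tool_pos: [436.4, -121.2, 8.7]
ee_rot: [3.137, -0.112, -0.016]
force: [-8.2, -4.6, -5.5]
gripper_width: 0.4
gripper_force: 4.7
```

```bash
python3 -c "
from h import *
s=r.get_state();print(s['tool_pos'],s['force']);press()"
```

```text
[ 436.38137083 -121.23737356    8.66090239] [-8.20271517 -4.64426426 -5.50835554]
plate [(507.1, -43.9, 115.8, 63.9, 5.0)]
head [(546.6, -39.7, 29.7, 27.4, 88.8)]
feet [(523.8, 9.5, 169.3, 60.2, 5.1), (568.1, -92.6, 99.4, 54.9, 5.1)]
```

{"api": "move_arm", "payload": {"series": [[[0,-34,0,0,0],[0,-34,-40,0,0],[0,-34,-80,0,0],[0,-34,-120,0,0],[0,-34,-137,0,0]]]}}

```text
time: 3.13
tool_pos: [419.9, 25.3, 10.9]
ee_rot: [-3.137, 0.099, -0.01]
force: [0.6, 0.6, -0.7]
gripper_width: 0.5
gripper_force: 0.0
```

{"api": "move_arm", "payload": {"series": [[[0,7,0,0,0],[0,14,0,0,0],[0,20,0,0,0],[0,26,0,0,0],[0,32,0,0,0]]]}}

```text
time: 3.55
tool_pos: [439.6, 19.7, 8.2]
ee_rot: [3.139, -0.102, -0.028]
force: [-16.6, 8.3, 6.5]
gripper_width: 0.7
gripper_force: 8.2
```

```bash
python3 -c "
from h import *
s=r.get_state();print(s['tool_pos'],s['force']);press()"
```

```text
[439.60685074  19.65919174   8.24886524] [-16.55642725   8.30546412   6.46687521]
plate [(528.4, -47.1, 99.3, 63.8, 2.2)]
head [(560.2, -45.4, 29.7, 27.5, 88.6)]
feet [(578.9, 8.5, 89.1, 56.4, 2.3), (542.8, -100.4, 169.9, 55.9, 2.7)]
```

{"api": "move_arm", "payload": {"series": [[[0,6,0,0,0],[0,12,0,0,0],[0,18,0,0,0],[0,24,0,0,0],[0,28,0,0,0]]]}}

```text
time: 4.02
tool_pos: [470.4, 18.1, 8.4]
ee_rot: [-3.139, 0.104, 0.02]
force: [-11.4, 6.0, -0.5]
gripper_width: 0.4
gripper_force: 5.9
```

```bash
python3 -c "
from h import *
s=r.get_state();print(s['tool_pos'],s['force']);press()"
```

```text
[470.36360338  18.05033244   8.36936589] [-11.39595581   5.9539121   -0.52585892]
plate [(556.8, -57.2, 91.9, 61.8, -1.8)]
head [(582.0, -56.9, 29.9, 27.6, 88.8)]
feet [(561.4, -110.3, 168.8, 53.9, -2.0), (611.6, -5.9, 79.4, 56.7, -1.4)]
```

{"api": "move_arm", "payload": {"series": [[[0,-22,0,0,0],[0,-20,40,0,0],[0,-18,80,0,0],[0,-16,120,0,0],[0,-14,143,0,0]]]}}

```text
time: 4.48
tool_pos: [454.1, -131.2, 10.5]
ee_rot: [3.136, -0.115, 0.006]
force: [0.9, -0.3, 0.5]
gripper_width: 0.4
gripper_force: 0.0
```

{"api": "move_arm", "payload": {"series": [[[0,6,0,0,0],[0,12,0,0,0],[0,18,0,0,0],[0,24,0,0,0],[0,30,0,0,0]]]}}

```text
time: 4.9
tool_pos: [470.9, -129.7, 7.7]
ee_rot: [3.136, -0.11, -0.039]
force: [-20.5, -8.3, 12.6]
gripper_width: 0.3
gripper_force: 10.3
```

{"api": "move_arm", "payload": {"series": [[[0,6,0,0,0],[0,12,0,0,0],[0,17,0,0,0],[0,22,0,0,0],[0,22,0,0,0]]]}}

```text
time: 5.32
tool_pos: [498.6, -131.4, 7.9]
ee_rot: [3.137, -0.109, -0.021]
force: [-9.5, -7.4, -1.6]
gripper_width: 0.7
gripper_force: 5.6
```

```bash
python3 -c "
from h import *
s=r.get_state();print(s['tool_pos'],s['force']);press()"
```

```text
[ 498.63472668 -131.39869483    7.86092529] [-9.47067758 -7.36586691 -1.57223426]
plate [(571.4, -50.5, 117.7, 63.9, 4.3)]
head [(610.0, -46.8, 30.0, 27.8, 88.8)]
feet [(586.7, 10.8, 172.6, 54.0, -1.0), (632.3, -100.1, 95.1, 54.9, 4.2)]
```

{"api": "move_arm", "payload": {"series": [[[0,-30,0,0,0],[0,-32,-40,0,0],[0,-34,-80,0,0],[0,-36,-120,0,0],[0,-37,-140,0,0]]]}}

```text
time: 5.78
tool_pos: [478.9, 19.7, 10.1]
ee_rot: [-3.137, 0.096, -0.006]
force: [0.5, -0.2, -0.3]
gripper_width: 0.4
gripper_force: 0.0
```

{"api": "move_arm", "payload": {"series": [[[0,6,0,0,0],[0,12,0,0,0],[0,18,0,0,0],[0,24,0,0,0],[0,30,0,0,0]]]}}

```text
time: 6.2
tool_pos: [496.4, 13.2, 7.2]
ee_rot: [3.139, -0.103, -0.036]
force: [-20.2, 8.4, 9.3]
gripper_width: 0.8
gripper_force: 9.4
```

{"api": "move_arm", "payload": {"series": [[[0,6,0,0,0],[0,12,0,0,0],[0,18,0,0,0],[0,23,0,0,0],[0,28,0,0,0]]]}}

```text
time: 6.62
tool_pos: [526.9, 12.0, 7.2]
ee_rot: [-3.139, 0.103, 0.028]
force: [-15.9, 7.4, 6.4]
gripper_width: 0.6
gripper_force: 8.3
```

```bash
python3 -c "
from h import *
s=r.get_state();print(s['tool_pos'],s['force']);press()"
```

```text
[526.92767207  11.97734626   7.18418941] [-15.91269546   7.36477037   6.35247411]
plate [(614.3, -60.2, 89.1, 62.6, -4.2)]
head [(639.0, -61.1, 30.7, 28.7, 61.6)]
feet [(617.7, -115.1, 168.3, 54.3, -2.1), (677.4, -8.9, 58.7, 54.3, -1.1)]
```

{"api": "move_arm", "payload": {"series": [[[0,-24,0,0,0],[0,-22,40,0,0],[0,-19,80,0,0],[0,-17,120,0,0],[0,-15,140,0,0]]]}}

```text
time: 7.08
tool_pos: [511.0, -136.3, 9.5]
ee_rot: [3.136, -0.117, 0.003]
force: [-0.2, 0.3, -0.1]
gripper_width: 0.4
gripper_force: 0.0
```

{"api": "move_arm", "payload": {"series": [[[0,6,0,0,0],[0,12,0,0,0],[0,18,0,0,0],[0,24,0,0,0],[0,30,0,0,0]]]}}

```text
time: 7.5
tool_pos: [529.1, -134.1, 7.0]
ee_rot: [3.136, -0.109, -0.039]
force: [-19.9, -8.5, 11.4]
gripper_width: 0.2
gripper_force: 10.0
```

{"api": "move_arm", "payload": {"series": [[[0,6,0,0,0],[0,12,0,0,0],[0,18,0,0,0],[0,23,0,0,0],[0,25,0,0,0]]]}}

```text
time: 7.92
tool_pos: [556.8, -136.5, 7.0]
ee_rot: [3.135, -0.109, -0.031]
force: [-17.6, -7.3, 10.2]
gripper_width: 0.0
gripper_force: 9.5
```

```bash
python3 -c "
from h import *
s=r.get_state();print(s['tool_pos'],s['force']);press()"
```

```text
[ 556.83978566 -136.46438208    6.96109266] [-17.59688337  -7.25974063  10.2108237 ]
plate [(627.9, -55.1, 118.3, 63.7, 4.9)]
head [(665.8, -51.0, 30.2, 28.2, 88.9)]
feet [(643.1, 6.7, 171.7, 54.4, -1.0), (689.4, -105.5, 94.8, 53.7, 6.2)]
```

{"api": "move_arm", "payload": {"series": [[[0,-32,0,0,0],[0,-34,-40,0,0],[0,-37,-80,0,0],[0,-40,-120,0,0],[0,-42,-139,0,0]]]}}

```text
time: 8.38
tool_pos: [534.0, 16.1, 9.4]
ee_rot: [-3.136, 0.094, -0.003]
force: [0.7, 0.2, -1.0]
gripper_width: 0.7
gripper_force: 0.0
```

{"api": "move_arm", "payload": {"series": [[[0,6,0,0,0],[0,12,0,0,0],[0,18,0,0,0],[0,24,0,0,0],[0,30,0,0,0]]]}}

```text
time: 8.8
tool_pos: [546.7, 8.6, 6.3]
ee_rot: [3.138, -0.104, -0.057]
force: [-37.3, 10.0, 28.6]
gripper_width: 0.4
gripper_force: 19.6
```

{"api": "move_arm", "payload": {"series": [[[0,5,0,0,0],[0,10,0,0,0],[0,15,0,0,0],[0,18,0,0,0],[0,18,0,0,0]]]}}

```text
time: 9.22
tool_pos: [564.7, 14.4, 5.4]
ee_rot: [-3.133, 0.096, 0.054]
force: [-29.1, 19.5, 13.1]
gripper_width: 0.1
gripper_force: 15.3
```

```bash
python3 -c "
from h import *
s=r.get_state();print(s['tool_pos'],s['force']);press('top2')"
```

```text
[564.68278651  14.38363828   5.44484264] [-29.05093586  19.47097155  13.06792048]
plate [(654.2, -67.4, 85.2, 41.5, -1.7)]
head [(677.0, -56.7, 30.2, 28.2, 88.9)]
feet [(654.6, -111.8, 169.7, 51.5, -2.0), (725.2, -6.9, 56.9, 41.2, -87.8)]
```

View pics/top2.png

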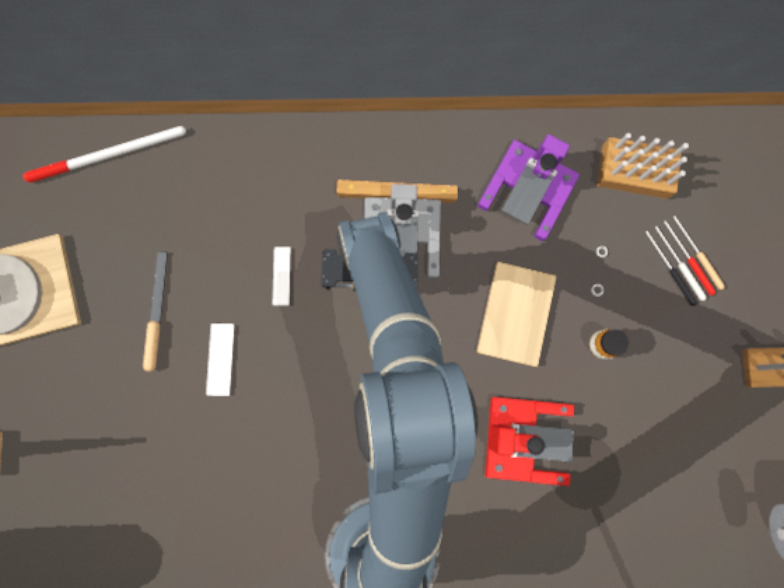

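The press is nearly at the batten: its front edge is at (404,200) and the batten at (397,190), with the left side slightly open. One more nudge on the left foot, then I'll back off.

{"api": "move_arm", "payload": {"series": [[[0,4,0,0,0],[0,8,0,0,0],[0,10,0,0,0],[0,10,0,0,0],[0,10,0,0,0]]]}}

```text
time: 9.68
tool_pos: [567.3, 14.2, 5.0]
ee_rot: [-3.134, 0.094, 0.079]
force: [-42.6, 19.1, 27.6]
gripper_width: 0.4
gripper_force: 23.1
```

{"api": "move_arm", "payload": {"series": [[[0,-30,0,0,0],[0,-50,0,-40,0],[0,-80,0,-80,0],[0,-100,-20,-120,0],[0,-100,-50,-150,0]]]}}

```text
time: 10.1
tool_pos: [493.7, 47.2, 147.5]
ee_rot: [3.137, -0.117, -0.004]
force: [1.0, -1.0, -0.4]
gripper_width: 0.3
gripper_force: 0.0
```

```bash
python3 - <<'E'
from h import *
s=r.get_state();print(s['tool_pos'],s['force']);press()
c=cam("wrist");save(c,"w2");P=cloud(c)
hsv=cv2.cvtColor(c["pixels"],cv2.COLOR_RGB2HSV);H,S,V=[hsv[...,i].astype(int) for i in range(3)]
Z=P[...,2];X=P[...,0]
print(rect((Z>38)&(Z<54)&(S<70)&(X>450),c,45,400))
print(rect((Z>18)&(Z<31)&(S<70)&(X>450),c,24,400))
print("bat",rect((Z>28)&(Z<37)&(S>90),c,32,300))
E
```

```text
[493.72698048  47.15806918 147.47478527] [ 1.00621672 -0.99013137 -0.44425455]
plate [(639.4, -54.7, 119.3, 63.9, -4.1)]
head [(677.0, -56.8, 30.2, 28.2, 88.9)]
feet [(654.6, -111.8, 169.6, 51.5, -2.0), (687.2, -3.9, 121.7, 55.0, -4.1)]
[(610.1, -51.2, 64.9, 60.2, 86.2, (np.int64(419), np.int64(45)))]
[(605.7, -120.3, 70.7, 27.0, -3.8, (np.int64(500), np.int64(49))), (615.1, 17.4, 70.3, 24.0, -4.1, (np.int64(318), np.int64(49)))]
bat []
```

View pics/w2.png

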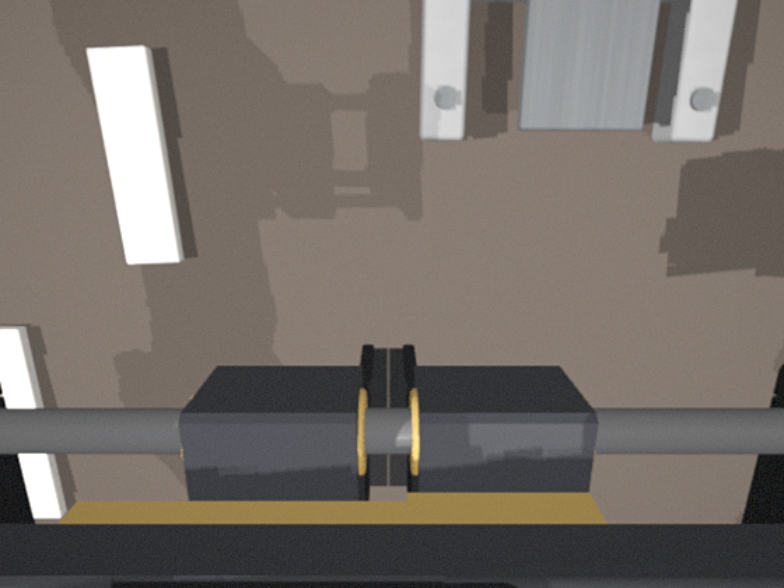

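The press is flat against the batten (yaw -4.0° against -4.1°, gap about 1 mm). The picture also shows bar3 at (137,155) and part of bar1 at the lower left. Next is bar1, the largest.

{"api": "move_arm", "payload": {"series": [[[1,-16,-34,0,0],[1,-32,-68,0,0],[1,-48,-102,0,0],[1,-64,-136,0,0],[1,-84,-170,0,0]]]}}

```text
time: 10.62
tool_pos: [424.9, 226.8, 145.9]
ee_rot: [-3.139, 0.111, -0.002]
force: [1.3, 1.1, -0.9]
gripper_width: 25.6
gripper_force: 0.0
```

{"api": "move_arm", "payload": {"series": [[[1,-25,-20,0,0],[1,-50,-40,0,0],[1,-75,-60,0,0],[1,-100,-80,0,0],[1,-119,-102,0,0]]]}}

```text
time: 11.03
tool_pos: [311.3, 336.3, 145.6]
ee_rot: [3.139, -0.108, -0.001]
force: [0.6, -0.4, -0.2]
gripper_width: 59.2
gripper_force: 0.0
```

```bash
cat >> h.py <<'E'
def yaw():
    M=R.from_rotvec(r.get_state()["ee_rot"]).as_matrix();return np.degrees(np.arctan2(M[1,0],M[0,0]))
def bars(name=None,z=8,n="wrist",amin=300):
    c=cam(n);print(np.round(r.get_state()["tool_pos"],1),round(float(yaw()),2))
    hsv=cv2.cvtColor(c["pixels"],cv2.COLOR_RGB2HSV);S,V=hsv[...,1],hsv[...,2]
    P=cloud(c)[...,2]
    for q in rect((V>200)&(S<40)&(abs(P-z)<12),c,z,amin): print([float(v) for v in q[:5]],q[5])
    if name: save(c,name)
    return c
def go(x,y,z,a):
    s=r.get_state();M=R.from_rotvec(s["ee_rot"]).as_matrix();t=np.radians(yaw())
    d=np.array([x,y,z])-s["tool_pos"]
    print("shift",np.round([np.cos(t)*d[0]+np.sin(t)*d[1],np.sin(t)*d[0]-np.cos(t)*d[1],-d[2]],1),"turn",round(float(yaw()-a),2))
E
python3 -c "
from h import *
bars('w3')"
```

```text
[307.1 342.7 146.2] -3.11
[397.3, 333.7, 135.8, 47.1, -3.3] (np.int64(271), np.int64(88))
```

View pics/w3.png

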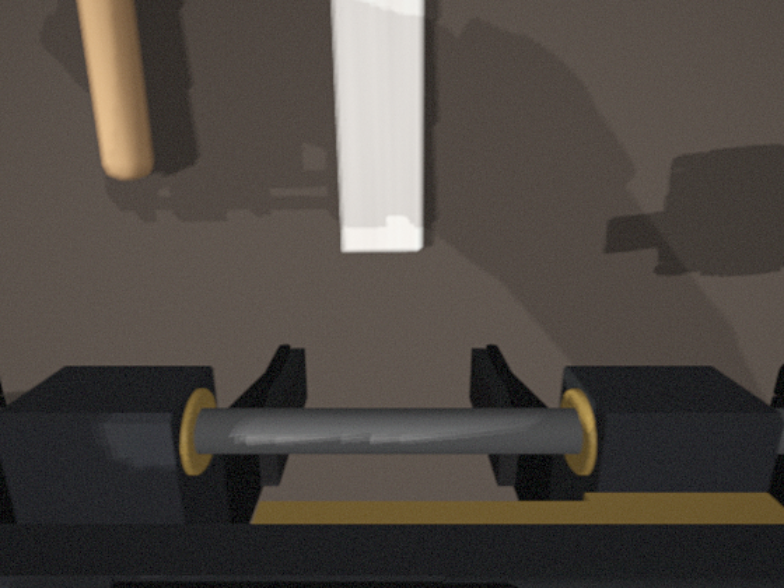

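The view shows bar1's near end at (382,250). The bar runs straight ahead, centred near (404.5,333.5), which matches the top view. The file handle at (128,170) is well clear.

{"api": "move_arm", "payload": {"series": [[[1,26,1,30,0],[1,52,3,60,0],[1,78,4,90,0],[1,78,4,115,0],[1,78,4,115,0]]]}}

```text
time: 11.5
tool_pos: [389.7, 323.1, 26.2]
ee_rot: [3.132, -0.113, -0.009]
force: [-1.1, 0.7, -0.3]
gripper_width: 86.0
gripper_force: 0.0
```

```bash
python3 -c "
from h import *
c=bars();go(384.5,334.4,3,-3.2)"
```

```text
[389.3 324.6  28.5] -4.01
[338.9, 335.8, 46.8, 15.2, 85.6] (np.int64(260), np.int64(335))
[423.5, 331.4, 110.8, 46.6, -3.1] (np.int64(251), np.int64(197))
shift [-5.5 -9.4 25.5] turn -0.81
```

{"api": "move_arm", "payload": {"series": [[[1,0,0,0,0],[1,0,0,0,0],[1,0,0,0,0]]]}}

```text
time: 11.8
tool_pos: [389.9, 328.1, 32.7]
ee_rot: [-3.138, 0.104, -0.004]
force: [0.1, -0.8, -0.4]
gripper_width: 86.5
gripper_force: 0.0
```

```bash
python3 -c "
from h import *
print(r.get_state()['tool_pos']);go(384.5,334.4,3,-3.2)"
```

```text
[389.92949798 328.05181688  32.71966118]
shift [-5.8 -6.  29.7] turn -0.61
```

{"api": "move_arm", "payload": {"series": [[[1,-6,-6,8,-1],[1,-6,-6,16,-1],[1,-6,-6,22,-1],[1,-6,-6,26,-1],[1,-6,-6,28,-1]]]}}

```text
time: 12.22
tool_pos: [383.3, 333.0, 2.1]
ee_rot: [3.139, -0.078, -0.002]
force: [-0.5, -0.1, 0.2]
gripper_width: 86.9
gripper_force: 0.0
```

{"api": "move_arm", "payload": {"series": [[[1,0,0,0,0],[1,0,0,0,0]]]}}

```text
time: 12.38
tool_pos: [383.9, 333.3, 2.8]
ee_rot: [3.14, -0.079, -0.0]
force: [0.3, -0.8, -0.7]
gripper_width: 87.2
gripper_force: 0.0
```

```bash
python3 -c "
from h import *
print(r.get_state()['tool_pos']);go(384.5,334.4,3,-3.2)"
```

```text
[383.86092463 333.30203678   2.7869782 ]
shift [ 0.6 -1.1 -0.2] turn 0.33
```

Now grip.

{"api": "move_arm", "payload": {"series": [[[0,0,0,0,0],[0,0,0,0,0],[0,0,0,0,0],[0,0,0,0,0],[0,0,0,0,0]]], "force": 45}}

```text
time: 12.8
tool_pos: [383.9, 333.4, 3.1]
ee_rot: [-3.141, 0.078, -0.0]
force: [0.5, -0.8, -0.1]
gripper_width: 61.3
gripper_force: 0.0
```

{"api": "move_arm", "payload": {"series": [[[0,0,0,0,0],[0,0,0,0,0],[0,0,0,-5,0],[0,0,0,-15,0],[0,0,0,-25,0]]]}}

```text
time: 13.22
tool_pos: [383.0, 332.5, 28.0]
ee_rot: [3.138, -0.078, -0.003]
force: [0.2, 0.3, -6.4]
gripper_width: 47.1
gripper_force: 45.0
```

{"api": "move_arm", "payload": {"series": [[[0,0,0,-25,0],[0,0,0,-50,0],[0,0,0,-75,0],[0,0,0,-75,0],[0,0,0,-75,0]]]}}

```text
time: 13.63
tool_pos: [384.5, 333.9, 104.4]
ee_rot: [-3.138, 0.079, -0.004]
force: [0.7, 0.9, -6.1]
gripper_width: 47.3
gripper_force: 45.0
```

```bash
python3 -c "
from h import *
print(r.get_state()['tool_pos'],r.get_state()['force']);bars('w4',z=97,amin=200);go(540,-48,100,-4)"
```

```text
[384.46076481 333.85763441 104.40995812] [ 0.74544358  0.88791784 -6.12765795]
[383.5 332.8 102.9] -2.87
[337.5, 335.5, 50.7, 21.5, 87.2] (np.int64(275), np.int64(341))
[437.5, 330.5, 86.2, 49.8, -3.1] (np.int64(268), np.int64(144))
shift [175.4 372.5   2.9] turn 1.13
```

View pics/w4.png

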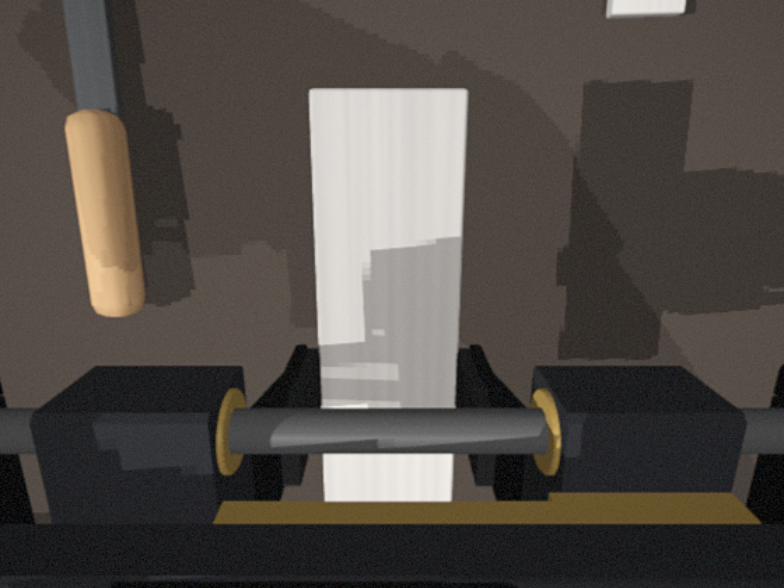

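The bar is held square, its front edge at (388,88). Carrying it to the press.

{"api": "move_arm", "payload": {"series": [[[0,8,26,6,0],[0,16,52,12,0],[0,24,78,18,0],[0,32,104,24,0],[0,40,130,28,0]]]}}

```text
time: 14.1
tool_pos: [415.5, 199.3, 72.7]
ee_rot: [3.138, -0.078, -0.007]
force: [0.2, -0.9, -6.2]
gripper_width: 46.8
gripper_force: 45.0
```

{"api": "move_arm", "payload": {"series": [[[0,8,26,0,1],[0,16,52,0,1],[0,24,78,0,1],[0,32,104,0,1],[0,40,130,0,1]]]}}

```text
time: 14.52
tool_pos: [449.1, 68.0, 73.3]
ee_rot: [3.139, -0.105, -0.007]
force: [0.4, 0.7, -6.3]
gripper_width: 47.2
gripper_force: 45.0
```

{"api": "move_arm", "payload": {"series": [[[0,12,26,0,0],[0,22,52,0,0],[0,32,78,0,0],[0,36,100,0,0],[0,36,110,0,0]]]}}

```text
time: 14.93
tool_pos: [478.3, -46.4, 73.3]
ee_rot: [3.138, -0.113, -0.005]
force: [-0.2, 0.5, -6.5]
gripper_width: 46.9
gripper_force: 45.0
```

{"api": "move_arm", "payload": {"series": [[[0,0,0,0,0],[0,0,0,0,0],[0,0,0,0,0]]]}}

```text
time: 15.18
tool_pos: [478.4, -40.8, 74.2]
ee_rot: [-3.139, 0.103, 0.003]
force: [-0.4, 0.7, -5.1]
gripper_width: 47.1
gripper_force: 45.0
```

```bash
python3 - <<'E'
from h import *
c=cam("wrist");s=r.get_state();print(s["tool_pos"],yaw(),s["gripper_width"],s["force"])
P=cloud(c);Z=P[...,2];hsv=cv2.cvtColor(c["pixels"],cv2.COLOR_RGB2HSV);S,V=hsv[...,1],hsv[...,2]
zt=s["tool_pos"][2]+5
print("bar",rect((V>140)&(S<40)&(abs(Z-zt)<10),c,zt,200))
print("plate",rect((abs(Z-45)<7)&(S<70)&(V<190),c,45,200))
print("feet",rect((abs(Z-26)<5)&(S<70),c,26,200))
go(499.4,-44.1,57,-4)
save(c,"w5")
E
```

```text
[478.64330708 -40.62602703  74.46452989] -3.703239067626296 46.80991947575537 [-0.21202407 -0.08295073 -5.92282639]
bar [(440.7, -39.1, 47.3, 19.9, 86.3, (np.int64(276), np.int64(340))), (521.6, -44.4, 103.7, 46.8, -3.8, (np.int64(277), np.int64(174)))]
plate [(591.7, -51.4, 63.2, 25.6, 86.3, (np.int64(282), np.int64(28)))]
feet [(587.1, -119.6, 35.3, 24.2, -3.7, (np.int64(409), np.int64(35))), (596.5, 16.8, 34.4, 23.9, -4.1, (np.int64(153), np.int64(33)))]
shift [20.9  2.1 17.5] turn 0.3
```

View pics/w5.png

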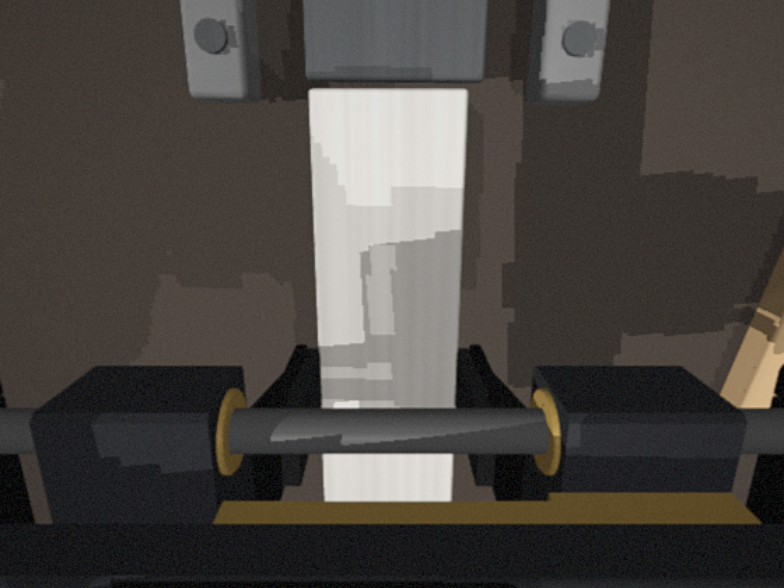

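Bar1 is lined up behind the plate: its front edge is at (388,88) and the plate's rear edge at (394,80), with a 2 mm sideways correction needed. Lowering and sliding in.

{"api": "move_arm", "payload": {"series": [[[0,0,2.5,8,0],[0,0,2.5,16,0],[0,0,2.5,22,0],[0,0,2.5,22,0],[0,0,2.5,22,0]]]}}

```text
time: 15.65
tool_pos: [478.5, -44.6, 52.3]
ee_rot: [-3.14, 0.105, 0.003]
force: [0.5, -1.1, -6.5]
gripper_width: 46.8
gripper_force: 45.0
```

{"api": "move_arm", "payload": {"series": [[[0,18,0,0,0],[0,36,0,0,0],[0,54,0,0,0],[0,72,0,0,0],[0,86,0,0,0]]]}}

```text
time: 16.07
tool_pos: [566.8, -50.7, 53.3]
ee_rot: [-3.14, 0.106, -0.003]
force: [0.7, 0.3, -6.0]
gripper_width: 47.1
gripper_force: 45.0
```

{"api": "move_arm", "payload": {"series": [[[0,10,0,0,0],[0,18,0,0,0],[0,24,0,0,0],[0,26,0,0,0],[0,26,0,0,0]]]}}

```text
time: 16.48
tool_pos: [590.8, -52.4, 52.9]
ee_rot: [3.14, -0.106, -0.001]
force: [0.1, 0.5, -5.9]
gripper_width: 46.9
gripper_force: 45.0
```

```bash
cat >> h.py <<'E'
def onplate(name=None,zt=None,z0=45):
    c=cam("wrist");s=r.get_state();print(s["tool_pos"].round(1),round(yaw(),2),s["gripper_width"].round(1),s["force"].round(1))
    P=cloud(c);Z=P[...,2];hsv=cv2.cvtColor(c["pixels"],cv2.COLOR_RGB2HSV);S,V=hsv[...,1],hsv[...,2]
    zt=zt or s["tool_pos"][2]+5
    f=lambda q:[tuple(float(v) for v in k[:5])+k[5] for k in q]
    print("bar",f(rect((V>140)&(S<40)&(abs(Z-zt)<10),c,zt,200)))
    print("plate",f(rect((abs(Z-45)<3.5)&(S<70)&(V<190),c,45,200)))
    print("feet",f(rect((abs(Z-26)<5)&(S<70),c,26,200)))
    if name: save(c,name)
E
python3 -c "
from h import *
onplate('w6')"
```

```text
Traceback (most recent call last):
  File "h.py", line 56, in onplate
    c=cam("wrist");s=r.get_state();print(s["tool_pos"].round(1),round(yaw(),2),s["gripper_width"].round(1),s["force"].round(1))
                                                                               ^^^^^^^^^^^^^^^^^^^^^^^^
AttributeError: 'float' object has no attribute 'round'
```

```bash
sed -i 's/s\["gripper_width"\].round(1)/s["gripper_width"]/' h.py; python3 -c "
from h import *
onplate()"
```

```text
[590.  -52.4  52.9] -3.85 47.41813907189957 [-0.5 -0.2 -6.2]
bar [(552.4, -50.5, 47.4, 20.0, 86.1, np.int64(276), np.int64(340)), (622.9, -55.3, 82.9, 47.0, -3.7, np.int64(278), np.int64(207))]
plate [(634.0, -26.8, 67.3, 7.7, -4.1, np.int64(216), np.int64(182)), (632.0, -83.6, 70.9, 4.6, -4.1, np.int64(334), np.int64(177))]
feet [(613.0, -121.3, 81.8, 23.9, -4.1, np.int64(397), np.int64(192)), (624.4, 14.4, 83.5, 24.1, -4.2, np.int64(150), np.int64(190))]
```

{"api": "move_arm", "payload": {"series": [[[0,2,-1.5,1.5,0],[0,4,-1.5,3,0],[0,6,-1.5,4,0],[0,8.5,-1.5,4,0],[0,11,-1.5,4,0]]]}}

```text
time: 17.0
tool_pos: [598.8, -51.3, 48.1]
ee_rot: [-3.14, 0.106, 0.012]
force: [-10.5, 1.7, 2.8]
gripper_width: 46.6
gripper_force: 45.0
```

{"api": "move_arm", "payload": {"series": [[[0,0,0,0,0],[0,0,0,0,0]]]}}

```text
time: 17.17
tool_pos: [598.8, -51.3, 48.1]
ee_rot: [-3.14, 0.106, 0.011]
force: [-5.8, 0.4, -2.9]
gripper_width: 47.0
gripper_force: 45.0
```

```bash
python3 -c "
from h import *
onplate()"
```

```text
[598.8 -51.3  48.1] -3.87 47.09400060993791 [-6.8  1.7 -2.9]
bar [(560.9, -49.4, 47.1, 20.1, 86.1, np.int64(276), np.int64(340)), (621.6, -50.8, 62.4, 53.4, -3.9, np.int64(258), np.int64(224))]
plate [(627.9, -82.4, 43.5, 8.0, -1.5, np.int64(336), np.int64(210)), (632.6, -26.0, 45.3, 8.0, -6.4, np.int64(217), np.int64(208))]
feet [(614.0, -121.4, 81.5, 23.9, -4.1, np.int64(402), np.int64(208)), (623.9, 14.4, 82.8, 24.0, -4.2, np.int64(151), np.int64(200)), (713.0, -120.9, 21.0, 12.0, 86.2, np.int64(410), np.int64(16)), (723.2, -2.6, 18.9, 16.9, 32.6, np.int64(151), np.int64(16))]
```

Bar1 sits at the stop, with contact at exactly the x I predicted. Releasing it and going over the palm head.

{"api": "move_arm", "payload": {"series": [[[0.75,-2,0,0,0],[0.75,-2,0,0,0],[0.75,-2,0,0,0],[0.75,-2,0,0,0],[0.75,-2,0,0,0]]]}}

```text
time: 17.63
tool_pos: [601.2, -51.7, 49.9]
ee_rot: [3.14, -0.106, 0.004]
force: [-0.2, 0.7, -0.2]
gripper_width: 64.3
gripper_force: 0.0
```

{"api": "move_arm", "payload": {"series": [[[0.75,0,0,-10,0],[0.75,0,0,-35,0],[0.5,0,0,-70,0],[0.2,0,0,-105,0],[0,0,0,-125,0]]]}}

```text
time: 18.05
tool_pos: [602.0, -51.5, 179.1]
ee_rot: [3.14, -0.106, 0.011]
force: [0.4, 0.6, 0.7]
gripper_width: 52.6
gripper_force: 0.0
```

{"api": "move_arm", "payload": {"series": [[[0,0,0,0,0],[0,20,0,0,0],[0,45,0,0,0],[0,70,0,0,0],[0,80,0,0,0]]]}}

```text
time: 18.47
tool_pos: [682.3, -57.1, 174.1]
ee_rot: [-3.14, 0.106, -0.003]
force: [0.4, -0.3, -0.8]
gripper_width: 19.9
gripper_force: 0.0
```

{"api": "move_arm", "payload": {"series": [[[0,0,0,0,0],[0,0,0,0,0],[0,0,0,0,0]]]}}

```text
time: 18.72
tool_pos: [678.7, -56.9, 173.7]
ee_rot: [3.14, -0.106, -0.002]
force: [0.2, -0.1, -0.4]
gripper_width: 3.4
gripper_force: 0.0
```

```bash
python3 -c "
from h import *
print(r.get_state()['tool_pos']);press();go(678.5,-56.8,150,-4)"
```

```text
[678.65812929 -56.85809811 173.7089192 ]
plate [(625.3, -29.9, 150.4, 22.3, 3.6)]
head []
feet [(650.2, 1.6, 140.7, 49.5, -4.3)]
shift [-0.2 -0.1 24. ] turn 0.15
```

{"api": "move_arm", "payload": {"series": [[[0,0,0,12,0],[0,0,0,24,0],[0,0,0,32,0],[0,0,0,39,0],[0,0,0,45,0]]]}}

```text
time: 19.18
tool_pos: [679.0, -57.0, 129.7]
ee_rot: [3.14, -0.106, -0.003]
force: [-14.2, 0.4, 49.9]
gripper_width: 0.3
gripper_force: 26.8
```

{"api": "move_arm", "payload": {"series": [[[0,0,0,4,0],[0,0,0,8,0],[0,0,0,10,0],[0,0,0,10,0],[0,0,0,10,0]]]}}

```text
time: 19.6
tool_pos: [679.1, -56.9, 129.6]
ee_rot: [3.139, -0.107, 0.001]
force: [-21.9, -0.2, 51.6]
gripper_width: 0.5
gripper_force: 25.8
```

The head is fully down (129.6 mm) and was held there for 0.4 s. Now I'll raise and take the bar back.

{"api": "move_arm", "payload": {"series": [[[0,0,0,-20,0],[0,0,0,-45,0],[0.3,-20,0,-60,0],[0.75,-50,0,-60,0],[0.75,-80,0,-60,0]]]}}

```text
time: 20.02
tool_pos: [599.4, -51.4, 179.1]
ee_rot: [-3.14, 0.106, -0.002]
force: [-0.1, -0.1, -0.1]
gripper_width: 13.0
gripper_force: 0.0
```

{"api": "move_arm", "payload": {"series": [[[0.75,0,0,0,0],[0.75,0,0,0,0],[0.75,0,0,0,0],[0.75,0,0,0,0],[0.75,0,0,0,0]]]}}

```text
time: 20.43
tool_pos: [600.9, -51.6, 178.6]
ee_rot: [-3.14, 0.106, -0.0]
force: [0.2, -0.1, 0.0]
gripper_width: 46.0
gripper_force: 0.0
```

```bash
python3 -c "
from h import *
onplate(zt=53);go(599.5,-52,48.5,-4)"
```

```text
[600.8 -51.6 178.6] -3.86 49.72142194814875 [0.5 1.1 0.3]
bar [(608.6, -52.9, 124.7, 48.1, -4.0, np.int64(276), np.int64(189))]
plate [(635.6, -82.7, 113.5, 7.3, -4.1, np.int64(310), np.int64(153)), (640.2, -26.8, 113.3, 7.4, -4.2, np.int64(243), np.int64(152))]
feet [(614.9, -122.1, 86.3, 24.0, -4.2, np.int64(354), np.int64(169)), (630.8, 12.9, 100.9, 37.9, -16.2, np.int64(207), np.int64(154)), (715.3, -113.0, 36.8, 19.6, 86.2, np.int64(340), np.int64(50)), (724.6, -1.8, 26.5, 19.3, 41.5, np.int64(203), np.int64(53))]
shift [ -1.2   0.5 130.1] turn 0.14
```

{"api": "move_arm", "payload": {"series": [[[0.78,-1,0.5,35,0],[0.78,-1,0.5,70,0],[0.78,-1,0.5,100,0],[0.78,-1,0.5,116,0],[0.78,-1,0.5,120,0]]]}}

```text
time: 20.9
tool_pos: [596.8, -51.9, 55.1]
ee_rot: [-3.14, 0.106, 0.011]
force: [-0.2, -0.7, 0.0]
gripper_width: 67.4
gripper_force: 0.0
```

{"api": "move_arm", "payload": {"series": [[[0.78,0,0,2,0],[0.78,0,0,5,0],[0.78,0,0,8,0],[0.78,0,0,9,0],[0.78,0,0,9,0]]]}}

```text
time: 21.32
tool_pos: [599.4, -52.0, 50.8]
ee_rot: [3.14, -0.106, 0.002]
force: [-1.2, 0.2, -1.0]
gripper_width: 68.3
gripper_force: 0.0
```

{"api": "move_arm", "payload": {"series": [[[0,0,0,0,0],[0,0,0,0,0],[0,0,0,0,0],[0,0,0,0,0],[0,0,0,0,0]]], "force": 45}}

```text
time: 21.73
tool_pos: [599.0, -51.7, 50.3]
ee_rot: [-3.14, 0.105, -0.0]
force: [-0.8, 1.2, 1.5]
gripper_width: 46.5
gripper_force: 45.0
```

{"api": "move_arm", "payload": {"series": [[[0,0,0,0,0],[0,0,0,-2,0],[0,0,0,-5,0],[0,-10,0,-5,0],[0,-30,0,-5,0]]]}}

```text
time: 22.15
tool_pos: [570.0, -50.1, 54.8]
ee_rot: [-3.14, 0.106, -0.003]
force: [0.2, 1.0, -6.2]
gripper_width: 47.0
gripper_force: 45.0
```

{"api": "move_arm", "payload": {"series": [[[0,-25,0,0,0],[0,-50,0,0,0],[0,-75,0,0,0],[0,-95,0,0,0],[0,-100,0,-10,0]]]}}

```text
time: 22.57
tool_pos: [460.9, -43.3, 62.7]
ee_rot: [3.139, -0.106, -0.02]
force: [-0.9, -0.5, -7.1]
gripper_width: 46.4
gripper_force: 45.0
```

```bash
python3 -c "
from h import *
onplate();go(467.8,-290.8,60,-15)"
```

```text
[464.1 -43.4  65.3] -3.86 46.282840380020154 [-0.4 -0.6 -3.6]
bar [(424.9, -41.7, 46.3, 19.8, 86.1, np.int64(277), np.int64(340)), (493.6, -46.2, 80.0, 45.2, -3.5, np.int64(273), np.int64(174))]
plate [(581.3, -50.8, 62.8, 5.2, 86.2, np.int64(273), np.int64(6))]
feet [(576.5, -118.8, 23.9, 14.7, 86.2, np.int64(411), np.int64(16)), (585.8, 17.5, 23.7, 14.2, 86.2, np.int64(136), np.int64(15))]
shift [ 20.4 246.6   5.3] turn 11.14
```

{"api": "move_arm", "payload": {"series": [[[0,-4,23,-5,2],[0,-10,46,-10,4],[0,-16,69,-15,6],[0,-23,92,-20,8],[0,-30,115,-25,11]]]}}

```text
time: 23.03
tool_pos: [431.3, -157.1, 90.5]
ee_rot: [3.115, -0.409, 0.001]
force: [0.5, 0.1, -6.5]
gripper_width: 46.5
gripper_force: 45.0
```

```bash
python3 -c "
from h import *
go(375,-266,90,-15)"
```

```text
shift [-26.3 119.8   0.5] turn 0.04
```

{"api": "move_arm", "payload": {"series": [[[0,-5,24,0,0],[0,-10,48,0,0],[0,-16,72,0,0],[0,-21,96,0,0],[0,-26,116,0,0]]]}}

```text
time: 23.45
tool_pos: [375.9, -263.3, 90.3]
ee_rot: [3.114, -0.408, 0.001]
force: [0.8, 0.4, -5.6]
gripper_width: 46.4
gripper_force: 45.0
```

{"api": "move_arm", "payload": {"series": [[[0,0,0,0,0],[0,0,0,0,0],[0,0,0,0,0]]]}}

```text
time: 23.7
tool_pos: [377.0, -261.0, 90.1]
ee_rot: [-3.115, 0.406, -0.001]
force: [0.5, -1.0, -5.7]
gripper_width: 46.4
gripper_force: 45.0
```

```bash
cat >> h.py <<'E'
def board(name=None,zt=None):
    c=cam("wrist");s=r.get_state();print(s["tool_pos"].round(1),round(float(yaw()),2),s["gripper_width"],s["force"].round(1))
    P=cloud(c);Z=P[...,2];hsv=cv2.cvtColor(c["pixels"],cv2.COLOR_RGB2HSV);H,S,V=[hsv[...,i].astype(int) for i in range(3)]
    zt=zt or s["tool_pos"][2]+5
    f=lambda q:[tuple(float(v) for v in k[:5])+tuple(map(int,k[5])) for k in q]
    m=(abs(Z-zt)<8)&(S<60);m[235:]=0
    print("bar",f(rect(m,c,zt,200)))
    w=((H>8)&(H<28)&(S>60)&(V>60)&(abs(Z-18)<6));w[235:]=0
    print("board",f(rect(w,c,18,300)))
    if name: save(c,name)
    return c,P,w,m
E
python3 -c "
from h import *
board('w6')"
```

```text
[ 377.3 -260.6   90.1] -14.78 46.556596545608286 [-0.1  0.3 -6.1]
bar [(432.8, -276.3, 73.7, 46.3, -14.8, 276, 148)]
board [(449.9, -287.5, 128.5, 120.9, 75.2, 284, 92)]
```

View pics/w6.png

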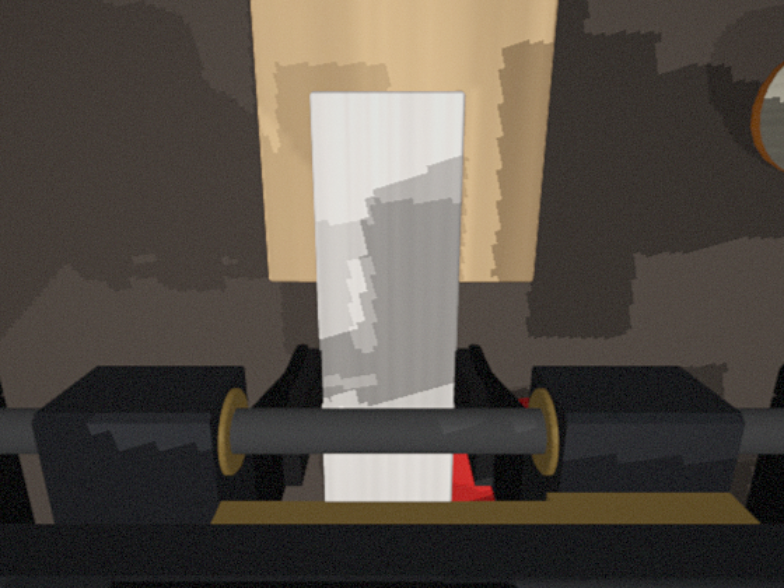

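Bar1 is held straight above the board, its front edge at (388,92); the board's near edge is at (400,282) and its sides are parallel to the bar. Laying it down.

```bash
python3 -c "
from h import *
go(469.2,-291.2,24,-14.8)"
```

```text
shift [96.7  6.1 66.1] turn 0.02
```

{"api": "move_arm", "payload": {"series": [[[0,22,2,8,0],[0,44,4,16,0],[0,66,6,25,0],[0,86,6,35,0],[0,96.5,6,45,0]]]}}

```text
time: 24.17
tool_pos: [472.7, -291.4, 44.9]
ee_rot: [3.116, -0.401, 0.007]
force: [1.7, 0.2, -5.3]
gripper_width: 46.4
gripper_force: 45.0
```

{"api": "move_arm", "payload": {"series": [[[0,0,0,6,0],[0,0,0,10,0],[0,0,0,12,0],[0,0,0,12,0],[0,0,0,12,0]]]}}

```text
time: 24.58
tool_pos: [467.8, -291.8, 33.3]
ee_rot: [3.115, -0.407, -0.0]
force: [0.5, 0.4, -6.0]
gripper_width: 46.7
gripper_force: 45.0
```

```bash
python3 -c "
from h import *
board();go(469.2,-291.2,23.5,-14.8)"
```

```text
[ 468.1 -292.    33.6] -14.88 46.50561096612513 [ 0.2  0.1 -5.9]
bar [(523.6, -307.1, 73.6, 46.2, -14.9, 277, 143)]
board [(531.4, -309.6, 127.6, 105.7, 75.0, 277, 113)]
shift [ 0.9 -1.  10.1] turn -0.08
```

{"api": "move_arm", "payload": {"series": [[[0,0,0,3,0],[0,0,0,6,0],[0,0,0,9,0],[0,0,0,10.5,0],[0,0,0,10.5,0]]]}}

```text
time: 25.05
tool_pos: [468.3, -292.1, 23.3]
ee_rot: [3.115, -0.407, -0.0]
force: [-2.9, 0.1, 2.7]
gripper_width: 46.1
gripper_force: 45.0
```

{"api": "move_arm", "payload": {"series": [[[0,0,0,0,0],[0.75,0,0,0,0],[0.75,0,0,0,0],[0.75,0,0,0,0],[0.75,0,0,0,0]]]}}

```text
time: 25.47
tool_pos: [469.2, -292.2, 22.7]
ee_rot: [3.115, -0.406, 0.002]
force: [-0.3, 0.6, 0.1]
gripper_width: 62.8
gripper_force: 0.0
```

{"api": "move_arm", "payload": {"series": [[[0.75,0,0,0,0],[0.75,0,0,-10,0],[0.75,0,0,-40,0],[0.75,-30,0,-75,0],[0.75,-60,0,-110,0]]]}}

```text
time: 25.88
tool_pos: [416.5, -277.8, 127.2]
ee_rot: [3.115, -0.404, 0.001]
force: [-0.3, -0.5, 0.2]
gripper_width: 65.4
gripper_force: 0.0
```

{"api": "move_arm", "payload": {"series": [[[0.75,-30,0,-10,0],[0.75,-40,0,-10,0],[0.75,-40,0,-10,0]]]}}

```text
time: 26.13
tool_pos: [375.3, -267.6, 136.8]
ee_rot: [3.114, -0.409, 0.001]
force: [-0.0, -0.2, 0.6]
gripper_width: 65.2
gripper_force: 0.0
```

```bash
python3 -c "
from h import *
board(zt=26)
print('top')
bars(z=26,n='top',amin=80);bars(z=8,n='top',amin=80)"
```

```text
[ 377.1 -267.8  136.3] -14.9 65.14359669388472 [-0.2 -0.5 -0.5]
bar [(421.6, -463.0, 60.7, 34.4, -11.6, 518, 78), (467.0, -292.4, 104.7, 48.0, -14.8, 276, 75)]
board [(455.5, -289.0, 132.6, 128.6, -15.0, 276, 96)]
top
[ 378.1 -267.9  135.9] -14.86
[501.7, -299.7, 122.6, 49.9, -15.0] (np.int64(370), np.int64(218))
[869.5, 540.1, 257.3, 18.3, -72.9] (np.int64(89), np.int64(104))
[ 378.5 -267.9  135.5] -14.82
[581.2, 205.2, 125.7, 33.1, -0.0] (np.int64(201), np.int64(197))
[590.3, -659.2, 183.4, 14.0, 29.3] (np.int64(486), np.int64(188))
```

Bar1 is down and centred on the board to about 1 mm. Next bar3, which is undisturbed at (581,205).

{"api": "move_arm", "payload": {"series": [[[1,5,-40,0,-3],[1,9,-80,0,-6],[1,14,-120,0,-9],[1,18,-160,0,-12],[1,22,-200,0,-15]]]}}

```text
time: 26.7
tool_pos: [451.5, -77.8, 135.0]
ee_rot: [-3.141, -0.009, 0.001]
force: [1.0, -0.5, 0.0]
gripper_width: 85.3
gripper_force: 0.0
```

{"api": "move_arm", "payload": {"series": [[[1,0,-40,0,0],[1,0,-80,0,0],[1,0,-120,0,0],[1,0,-160,0,0],[1,0,-200,0,0]]]}}

```text
time: 27.12
tool_pos: [449.9, 122.9, 135.0]
ee_rot: [-3.141, -0.005, 0.001]
force: [2.0, 1.1, -0.3]
gripper_width: 87.0
gripper_force: 0.0
```

{"api": "move_arm", "payload": {"series": [[[1,0,-36,0,0],[1,0,-72,0,0],[1,0,-92,0,0],[1,0,-92,0,0],[1,0,-92,0,0]]]}}

```text
time: 27.53
tool_pos: [449.2, 214.0, 134.7]
ee_rot: [-3.141, -0.01, 0.003]
force: [0.5, -0.9, -0.5]
gripper_width: 87.1
gripper_force: 0.0
```

```bash
python3 -c "
from h import *
bars();bars(n='top',amin=80);go(553,205,30,0)"
```

```text
[449.3 212.2 134.7] 0.19
[558.8, 203.8, 83.5, 34.3, -1.5] (np.int64(290), np.int64(58))
[449.4 211.2 134.8] 0.09
[581.3, 205.2, 125.5, 33.1, -0.0] (np.int64(201), np.int64(196))
[590.3, -659.2, 183.4, 14.0, 29.3] (np.int64(486), np.int64(188))
shift [103.6   6.3 104.8] turn 0.09
```

{"api": "move_arm", "payload": {"series": [[[1,24,2,25,1],[1,48,4,50,1],[1,72,7,75,1],[1,92,7,90,1],[1,103,7,98,1]]]}}

```text
time: 28.05
tool_pos: [553.8, 201.9, 35.1]
ee_rot: [3.139, -0.031, -0.003]
force: [0.8, -0.7, 0.3]
gripper_width: 87.2
gripper_force: 0.0
```

{"api": "move_arm", "payload": {"series": [[[1,0,0,5,0],[1,0,0,10,0],[1,0,0,12,0],[1,0,0,12,0],[1,0,0,12,0]]]}}

```text
time: 28.47
tool_pos: [551.6, 205.6, 26.7]
ee_rot: [-3.141, 0.022, -0.001]
force: [0.0, -0.9, 0.6]
gripper_width: 87.1
gripper_force: 0.0
```

```bash
python3 -c "
from h import *
board(zt=8);go(553,204.3,4,-1)"
```

```text
[551.9 205.6  26.8] -0.81 87.19882295435343 [0.4 0.3 0.1]
bar [(603.2, 203.1, 79.9, 34.5, -1.4, 279, 155)]
board []
shift [ 1.2  1.2 22.8] turn 0.19
```

{"api": "move_arm", "payload": {"series": [[[1,0,1.2,8,0.5],[1,0,1.2,15,0.5],[1,0,1.2,20,0.5],[1,0,1.2,23,0.5],[1,0,1.2,23,0.5]]]}}

```text
time: 28.93
tool_pos: [551.4, 203.6, 1.7]
ee_rot: [3.141, -0.037, -0.003]
force: [-0.0, 0.5, 0.1]
gripper_width: 87.1
gripper_force: 0.0
```

{"api": "move_arm", "payload": {"series": [[[0,0,0,0,0],[0,0,0,0,0],[0,0,0,0,0],[0,0,0,0,0],[0,0,0,0,0]]], "force": 45}}

```text
time: 29.35
tool_pos: [552.3, 204.0, 3.0]
ee_rot: [-3.141, 0.037, -0.001]
force: [0.9, -0.6, -0.3]
gripper_width: 61.4
gripper_force: 0.0
```

{"api": "move_arm", "payload": {"series": [[[0,0,0,0,0],[0,0,0,0,0],[0,0,0,0,0],[0,0,0,0,0],[0,0,0,0,0]]]}}

```text
time: 29.77
tool_pos: [552.2, 204.2, 2.8]
ee_rot: [-3.141, 0.037, -0.0]
force: [-0.7, 0.6, -0.7]
gripper_width: 32.9
gripper_force: 45.0
```

{"api": "move_arm", "payload": {"series": [[[0,0,0,-8,0],[0,0,0,-20,0],[0,0,0,-40,0],[0,0,0,-60,0],[0,0,0,-70,0]]]}}

```text
time: 30.18
tool_pos: [553.2, 204.4, 75.7]
ee_rot: [-3.14, 0.037, -0.005]
force: [0.2, -0.1, -2.6]
gripper_width: 33.2
gripper_force: 45.0
```

```bash
python3 -c "
from h import *
board();go(478,-42.5,74,-4)"
```

```text
[554.2 204.8  76.9] -1.37 33.18505587027551 [ 1.1 -0.4 -1.7]
bar [(609.0, 202.6, 69.5, 33.1, -1.0, 276, 154)]
board []
shift [-70.2 249.    2.9] turn 2.63
```

{"api": "move_arm", "payload": {"series": [[[0,-9,25,0,0.5],[0,-18,50,0,1],[0,-27,75,0,1.5],[0,-36,100,0,2],[0,-45,125,0,2.6]]]}}

```text
time: 30.65
tool_pos: [503.0, 78.7, 72.4]
ee_rot: [3.139, -0.109, -0.002]
force: [0.1, -0.8, -3.2]
gripper_width: 33.0
gripper_force: 45.0
```

{"api": "move_arm", "payload": {"series": [[[0,-8,28,0,0],[0,-14,56,0,0],[0,-20,84,0,0],[0,-20,108,0,0],[0,-20,122,0,0]]]}}

```text
time: 31.07
tool_pos: [474.1, -43.8, 72.4]
ee_rot: [3.138, -0.114, -0.003]
force: [0.1, -0.4, -3.2]
gripper_width: 32.9
gripper_force: 45.0
```

{"api": "move_arm", "payload": {"series": [[[0,0,0,0,0],[0,0,0,0,0],[0,0,0,0,0]]]}}

```text
time: 31.32
tool_pos: [475.8, -39.3, 72.7]
ee_rot: [-3.139, 0.107, 0.0]
force: [-0.1, -0.0, -4.2]
gripper_width: 33.4
gripper_force: 45.0
```

```bash
python3 -c "
from h import *
onplate();board()"
```

```text
[475.9 -38.9  72.8] -3.84 33.306140465140246 [-1.1  0.3 -2.6]
bar [(445.0, -38.0, 33.2, 5.9, 86.1, np.int64(277), np.int64(329)), (516.7, -42.6, 99.3, 33.4, -3.6, np.int64(276), np.int64(181))]
plate [(590.5, -51.3, 63.1, 22.2, 86.1, np.int64(284), np.int64(25))]
feet [(585.5, -119.3, 32.6, 24.2, -4.2, np.int64(411), np.int64(32)), (595.2, 16.9, 31.6, 23.9, -4.1, np.int64(154), np.int64(31))]
[475.9 -38.8  72.7] -3.82 32.99660319261565 [-0.4  0.1 -2.6]
bar [(531.5, -43.1, 70.0, 33.4, -3.5, 276, 154)]
board []
```

{"api": "move_arm", "payload": {"series": [[[0,0,2,8,0],[0,0,4.3,16,0],[0,0,4.3,20,0],[0,0,4.3,20,0],[0,0,4.3,20,0]]]}}

```text
time: 31.83
tool_pos: [475.1, -44.4, 52.2]
ee_rot: [-3.14, 0.108, 0.002]
force: [-0.2, 0.4, -3.2]
gripper_width: 32.9
gripper_force: 45.0
```

{"api": "move_arm", "payload": {"series": [[[0,18,0,0,0],[0,36,0,0,0],[0,54,0,0,0],[0,72,0,0,0],[0,88,0,0,0]]]}}

```text
time: 32.25
tool_pos: [564.7, -50.6, 53.0]
ee_rot: [-3.14, 0.108, -0.002]
force: [-0.1, 0.4, -2.9]
gripper_width: 33.2
gripper_force: 45.0
```

{"api": "move_arm", "payload": {"series": [[[0,10,0,0,0],[0,18,0,0,0],[0,26,0,0,0],[0,29,0,0,0],[0,29,0,0,0]]]}}

```text
time: 32.67
tool_pos: [592.5, -52.6, 52.7]
ee_rot: [-3.14, 0.109, -0.0]
force: [0.4, -0.1, -3.7]
gripper_width: 33.2
gripper_force: 45.0
```

```bash
python3 -c "
from h import *
onplate()"
```

```text
[591.8 -52.6  52.7] -3.95 32.950993655135356 [-0.3 -0.5 -3.1]
bar [(561.7, -51.3, 33.2, 5.9, 86.0, np.int64(277), np.int64(329)), (619.8, -55.1, 72.4, 33.7, -3.1, np.int64(277), np.int64(217))]
plate [(627.1, -30.0, 73.9, 14.9, -4.1, np.int64(222), np.int64(198)), (629.4, -79.6, 71.6, 12.2, -4.1, np.int64(327), np.int64(190))]
feet [(625.8, 14.3, 71.4, 24.0, -4.1, np.int64(149), np.int64(194)), (616.9, -121.7, 72.4, 24.3, -3.5, np.int64(399), np.int64(193)), (709.9, -118.9, 15.2, 8.9, 86.1, np.int64(399), np.int64(9)), (720.8, -1.1, 15.2, 8.9, -63.4, np.int64(146), np.int64(7))]
```

{"api": "move_arm", "payload": {"series": [[[0,3,-1.5,1.5,0],[0,6,-1.5,3,0],[0,9,-1.5,4,0],[0,12,-1.5,4,0],[0,14,-1.5,4,0]]]}}

```text
time: 33.13
tool_pos: [603.7, -51.8, 47.9]
ee_rot: [3.14, -0.109, -0.011]
force: [-7.9, 0.9, -2.4]
gripper_width: 32.8
gripper_force: 45.0
```

{"api": "move_arm", "payload": {"series": [[[0,0,0,0,0],[0,0,0,0,0]]]}}

```text
time: 33.3
tool_pos: [603.7, -51.8, 47.9]
ee_rot: [3.14, -0.109, -0.01]
force: [-5.0, 1.4, -1.6]
gripper_width: 33.1
gripper_force: 45.0
```

Bar3 is at the stop (contact at 603.7, predicted 603). Release and press.

{"api": "move_arm", "payload": {"series": [[[0.65,-2,0,0,0],[0.65,-2,0,0,0],[0.65,-2,0,0,0],[0.65,-2,0,0,0],[0.65,-2,0,0,0]]]}}

```text
time: 33.72
tool_pos: [605.3, -52.1, 49.4]
ee_rot: [3.14, -0.109, 0.003]
force: [-1.2, 0.2, 0.4]
gripper_width: 54.0
gripper_force: 0.0
```

{"api": "move_arm", "payload": {"series": [[[0.65,0,0,-10,0],[0.65,0,0,-35,0],[0.4,0,0,-70,0],[0.2,0,0,-105,0],[0,0,0,-125,0]]]}}

```text
time: 34.13
tool_pos: [606.4, -51.8, 178.8]
ee_rot: [3.14, -0.108, 0.01]
force: [0.5, 0.8, -0.9]
gripper_width: 43.8
gripper_force: 0.0
```

```bash
python3 -c "
from h import *
onplate(zt=53);go(678.5,-57,174,-4)"
```

```text
[608.4 -51.8 182.1] -3.96 40.01386707247027 [1.2 1.  1.9]
bar [(614.3, -53.3, 89.1, 34.3, -3.5, np.int64(277), np.int64(192))]
plate [(636.4, -79.3, 113.1, 14.1, -4.2, np.int64(307), np.int64(161)), (639.8, -30.1, 113.2, 14.7, -3.6, np.int64(246), np.int64(161))]
feet [(435.4, -296.4, 42.3, 19.0, -14.7, np.int64(526), np.int64(338)), (527.8, -301.5, 74.2, 43.9, -14.2, np.int64(538), np.int64(256)), (614.8, -121.8, 86.4, 27.9, 0.0, np.int64(352), np.int64(173)), (624.3, 15.4, 85.3, 23.8, -4.0, np.int64(200), np.int64(175)), (729.7, 0.5, 27.0, 21.0, 49.9, np.int64(203), np.int64(57)), (716.1, -119.2, 25.9, 20.3, 5.5, np.int64(348), np.int64(61))]
shift [70.3  0.3  8.1] turn 0.04
```

{"api": "move_arm", "payload": {"series": [[[0,0,0,0,0],[0,20,0,0,0],[0,45,0,0,0],[0,65,0,0,0],[0,75,0,0,0]]]}}

```text
time: 34.6
tool_pos: [680.5, -57.4, 172.5]
ee_rot: [-3.14, 0.109, 0.001]
force: [0.4, -0.9, -0.2]
gripper_width: 7.0
gripper_force: 0.0
```

{"api": "move_arm", "payload": {"series": [[[0,0,0,0,0],[0,0,0,0,0],[0,0,0,0,0],[0,0,0,0,0]]]}}

```text
time: 34.93
tool_pos: [678.0, -57.1, 173.5]
ee_rot: [3.14, -0.108, -0.002]
force: [0.3, -0.5, 0.3]
gripper_width: 0.5
gripper_force: 0.0
```

{"api": "move_arm", "payload": {"series": [[[0,0,0,12,0],[0,0,0,24,0],[0,0,0,32,0],[0,0,0,39,0],[0,0,0,45,0]]]}}

```text
time: 35.35
tool_pos: [678.6, -57.3, 129.7]
ee_rot: [3.139, -0.109, -0.002]
force: [-14.2, -0.5, 50.5]
gripper_width: 0.7
gripper_force: 25.2
```

{"api": "move_arm", "payload": {"series": [[[0,0,0,4,0],[0,0,0,8,0],[0,0,0,10,0],[0,0,0,10,0],[0,0,0,10,0]]]}}

```text
time: 35.77
tool_pos: [678.6, -57.3, 129.7]
ee_rot: [3.138, -0.11, 0.001]
force: [-22.2, 0.7, 52.0]
gripper_width: 0.6
gripper_force: 26.2
```

{"api": "move_arm", "payload": {"series": [[[0,0,0,-20,0],[0,0,0,-45,0],[0.3,-20,0,-60,0],[0.65,-50,0,-60,0],[0.65,-76,0,-60,0]]]}}

```text
time: 36.18
tool_pos: [602.2, -51.8, 178.8]
ee_rot: [3.14, -0.108, 0.001]
force: [-0.2, 0.4, -0.5]
gripper_width: 12.9
gripper_force: 0.0
```

{"api": "move_arm", "payload": {"series": [[[0.65,0,0,0,0],[0.65,0,0,0,0],[0.65,0,0,0,0],[0.65,0,0,0,0],[0.65,0,0,0,0]]]}}

```text
time: 36.6
tool_pos: [604.1, -51.9, 178.3]
ee_rot: [-3.139, 0.109, -0.0]
force: [0.1, 0.4, 0.4]
gripper_width: 45.7
gripper_force: 0.0
```

```bash
python3 -c "
from h import *
onplate(zt=53);go(603.5,-52.5,50,-4)"
```

```text
[604.  -51.9 178.3] -3.96 49.43345314454545 [-0.6 -0.1  1.4]
bar [(614.7, -53.4, 88.8, 34.3, -3.4, np.int64(276), np.int64(188))]
plate [(636.3, -79.1, 113.2, 14.5, -4.1, np.int64(307), np.int64(158)), (639.6, -30.4, 113.2, 14.5, -4.1, np.int64(246), np.int64(158))]
feet [(432.5, -299.6, 38.3, 12.8, -11.8, np.int64(528), np.int64(337)), (528.7, -297.5, 77.8, 44.3, -4.2, np.int64(538), np.int64(254)), (623.1, 15.5, 83.3, 24.0, -4.5, np.int64(200), np.int64(174)), (616.0, -122.0, 88.8, 26.4, -1.1, np.int64(354), np.int64(165)), (716.8, -122.5, 27.9, 21.0, 41.0, np.int64(352), np.int64(53)), (731.1, 1.7, 27.6, 25.6, -3.8, np.int64(200), np.int64(46))]
shift [ -0.5   0.7 128.3] turn 0.04
```

Both bars are marked. Taking bar3 off the plate.

{"api": "move_arm", "payload": {"series": [[[0.65,0,0.5,35,0],[0.65,0,0.5,70,0],[0.65,0,0.5,100,0],[0.65,0,0.5,116,0],[0.65,0,0.5,120,0]]]}}

```text
time: 37.07
tool_pos: [601.1, -52.4, 54.9]
ee_rot: [-3.139, 0.108, 0.011]
force: [-1.3, -1.2, -0.2]
gripper_width: 56.7
gripper_force: 0.0
```

{"api": "move_arm", "payload": {"series": [[[0.65,0,0,2,0],[0.65,0,0,5,0],[0.65,0,0,8,0],[0.65,0,0,9,0],[0.65,0,0,9,0]]]}}

```text
time: 37.48
tool_pos: [603.8, -52.5, 50.6]
ee_rot: [3.14, -0.109, 0.002]
force: [0.6, 0.2, 0.0]
gripper_width: 56.5
gripper_force: 0.0
```

{"api": "move_arm", "payload": {"series": [[[0,0,0,0,0],[0,0,0,0,0],[0,0,0,0,0],[0,0,0,0,0],[0,0,0,0,0]]], "force": 45}}

```text
time: 37.9
tool_pos: [603.3, -52.2, 50.0]
ee_rot: [-3.14, 0.108, -0.0]
force: [-0.9, 0.3, 2.0]
gripper_width: 32.7
gripper_force: 45.0
```

{"api": "move_arm", "payload": {"series": [[[0,0,0,0,0],[0,0,0,-2,0],[0,0,0,-5,0],[0,-10,0,-5,0],[0,-30,0,-5,0]]]}}

```text
time: 38.32
tool_pos: [574.6, -50.4, 54.8]
ee_rot: [-3.139, 0.109, -0.004]
force: [0.2, 0.5, -3.7]
gripper_width: 32.4
gripper_force: 45.0
```

{"api": "move_arm", "payload": {"series": [[[0,-25,0,0,0],[0,-50,0,0,0],[0,-75,0,0,0],[0,-95,0,0,0],[0,-105,0,-10,0]]]}}

```text
time: 38.73
tool_pos: [462.1, -43.2, 62.9]
ee_rot: [3.139, -0.108, -0.014]
force: [-0.1, -1.0, -3.4]
gripper_width: 32.5
gripper_force: 45.0
```

```bash
python3 -c "
from h import *
board();go(375,-266,90,-15)"
```

```text
[462.7 -43.2  65.1] -3.95 32.56798700966385 [-2.6 -1.  -1.9]
bar [(510.5, -47.0, 53.6, 32.3, -3.8, 275, 156)]
board []
shift [-72.2 228.3 -24.9] turn 11.05
```

{"api": "move_arm", "payload": {"series": [[[0,-4,23,-5,2],[0,-10,46,-10,4],[0,-16,69,-15,6],[0,-23,92,-20,8],[0,-30,115,-25,11]]]}}

```text
time: 39.2
tool_pos: [429.8, -156.6, 89.9]
ee_rot: [3.114, -0.412, -0.0]
force: [0.3, 0.5, -3.6]
gripper_width: 32.7
gripper_force: 45.0
```

{"api": "move_arm", "payload": {"series": [[[0,-5,24,0,0],[0,-10,48,0,0],[0,-16,72,0,0],[0,-21,96,0,0],[0,-20,119,0,0]]]}}

```text
time: 39.62
tool_pos: [378.2, -266.1, 89.5]
ee_rot: [-3.114, 0.41, 0.003]
force: [0.3, -0.7, -4.2]
gripper_width: 32.7
gripper_force: 45.0
```

{"api": "move_arm", "payload": {"series": [[[0,0,0,0,0],[0,0,0,0,0],[0,0,0,0,0]]]}}

```text
time: 39.87
tool_pos: [380.5, -264.9, 89.6]
ee_rot: [-3.114, 0.409, 0.001]
force: [-0.3, -0.3, -3.5]
gripper_width: 32.6
gripper_force: 45.0
```

```bash
python3 -c "
from h import *
c,P,w,m=board('w7')
hsv=cv2.cvtColor(c['pixels'],cv2.COLOR_RGB2HSV)
m=(abs(P[...,2]-26)<5)&(hsv[...,1]<50);m[235:]=0
print(rect(m,c,26,100));go(462,-289.5,70,-14.8)"
```

```text
[ 380.8 -264.5   89.7] -14.88 32.42499729868278 [ 0.6  0.7 -2.8]
bar [(434.5, -279.3, 69.9, 32.8, -14.6, 275, 154)]
board [(441.0, -329.0, 125.0, 43.4, -15.1, 352, 103), (463.4, -245.3, 124.9, 39.6, -15.0, 210, 99)]
[(420.1, -449.2, 31.2, 5.3, -2.2, (np.int64(556), np.int64(91))), (463.4, -291.2, 97.3, 47.4, -14.8, (np.int64(295), np.int64(70)))]
shift [84.9  3.3 19.7] turn -0.08
```

View pics/w7.png

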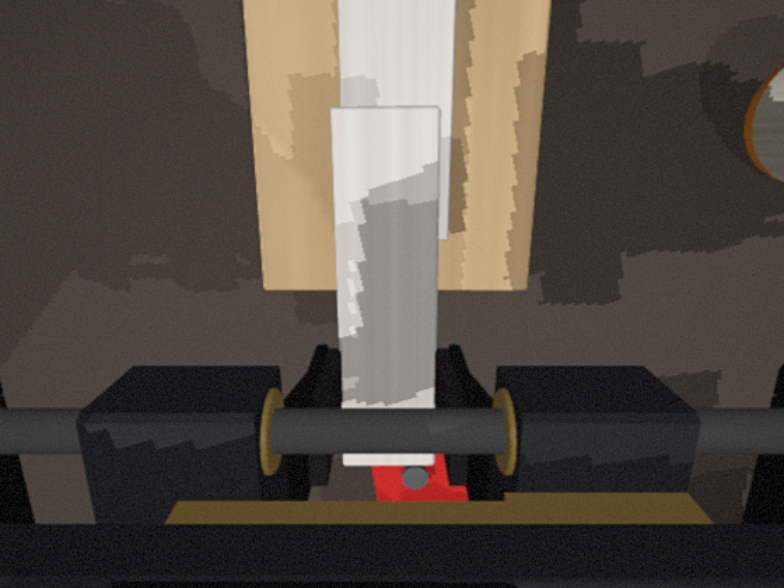

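The view shows bar3 held with its front edge at (386,107), just left of bar1's line (rear end near (443,238)). Moving in over bar1.

{"api": "move_arm", "payload": {"series": [[[0,20,2,8,0],[0,40,4,16,0],[0,60,4.5,25,0],[0,76,4.5,33,0],[0,84.5,4.5,40,0]]]}}

```text
time: 40.33
tool_pos: [464.0, -290.6, 49.3]
ee_rot: [-3.115, 0.404, -0.003]
force: [-0.0, -0.5, -3.1]
gripper_width: 32.5
gripper_force: 45.0
```

{"api": "move_arm", "payload": {"series": [[[0,0,0,3,0],[0,0,0,6,0],[0,0,0,6,0],[0,0,0,6,0],[0,0,0,6,0]]]}}

```text
time: 40.75
tool_pos: [460.5, -291.7, 44.2]
ee_rot: [3.115, -0.41, 0.0]
force: [-0.7, -1.0, -3.8]
gripper_width: 32.8
gripper_force: 45.0
```

```bash
python3 -c "
from h import *
c,P,w,m=board()
print(P[100:235:15,276,2])
hsv=cv2.cvtColor(c['pixels'],cv2.COLOR_RGB2HSV)
m=(abs(P[...,2]-26)<5)&(hsv[...,1]<50);m[235:]=0
print(rect(m,c,26,60));go(461.4,-290.3,31.5,-14.8)"
```

```text
[ 460.7 -291.8   44.3] -14.98 32.55864784149404 [ 0.2  0.1 -3.4]
bar [(514.4, -306.2, 69.9, 32.8, -14.6, 275, 154)]
board [(526.0, -308.1, 127.8, 116.5, 75.0, 273, 108)]
[ 44.01293174  43.97972952  43.53790394  44.16464155  45.31810422
 205.04459363  45.37765176  44.45683725  45.76867223]
[(516.5, -305.3, 90.8, 47.3, -14.8, (np.int64(274), np.int64(132)))]
shift [ 0.3 -1.7 12.8] turn -0.18
```

{"api": "move_arm", "payload": {"series": [[[0,0,-1.3,4,0],[0,0,-1.3,8,0],[0,0,-1.3,11,0],[0,0,-1.3,13,0],[0,0,-1.3,13,0]]]}}

```text
time: 41.22
tool_pos: [461.2, -290.3, 30.9]
ee_rot: [-3.115, 0.409, 0.002]
force: [-1.4, 1.1, 1.7]
gripper_width: 32.7
gripper_force: 45.0
```

{"api": "move_arm", "payload": {"series": [[[0,0,0,0,0],[0,0,0,0.5,0]]]}}

```text
time: 41.38
tool_pos: [461.2, -290.2, 30.9]
ee_rot: [-3.115, 0.409, 0.001]
force: [-5.0, 3.3, 10.4]
gripper_width: 32.5
gripper_force: 45.0
```

Bar3 rests on bar1. Release, back away and check.

{"api": "move_arm", "payload": {"series": [[[0.65,0,0,-1,0],[0.65,0,0,-1,0],[0.65,0,0,-1,0],[0.65,0,0,-1,0],[0.65,0,0,-1,0]]]}}

```text
time: 41.8
tool_pos: [461.8, -290.6, 31.3]
ee_rot: [3.115, -0.409, 0.001]
force: [-0.1, 0.5, -0.4]
gripper_width: 54.1
gripper_force: 0.0
```

{"api": "move_arm", "payload": {"series": [[[0.65,0,0,-10,0],[0.65,0,0,-40,0],[0.65,-20,0,-80,0],[0.65,-50,0,-110,0],[0.65,-85,0,-115,0]]]}}

```text
time: 42.22
tool_pos: [383.4, -270.2, 151.5]
ee_rot: [3.111, -0.406, 0.017]
force: [-0.3, -1.0, 0.5]
gripper_width: 56.3
gripper_force: 0.0
```

{"api": "move_arm", "payload": {"series": [[[0.65,0,0,0,0],[0.65,0,0,0,0],[0.65,0,0,0,0],[0.65,0,0,0,0]]]}}

```text
time: 42.55
tool_pos: [380.4, -268.7, 146.4]
ee_rot: [3.115, -0.408, 0.001]
force: [-0.0, 0.9, -0.2]
gripper_width: 56.9
gripper_force: 0.0
```

```bash
python3 -c "
from h import *
c,P,w,m=board('w8',zt=30)
hsv=cv2.cvtColor(c['pixels'],cv2.COLOR_RGB2HSV)
m=(abs(P[...,2]-34)<4)&(hsv[...,1]<50);m[235:]=0
print('bar3',rect(m,c,34,60));press()
c=cam('top');P=cloud(c);hsv=cv2.cvtColor(c['pixels'],cv2.COLOR_RGB2HSV);S,V=hsv[...,1],hsv[...,2]
print('top34',rect((V>170)&(S<60)&(P[...,0]>390)&(P[...,0]<600)&(abs(P[...,1]+297)<60),c,30,50)); save(c,'top3')"
```

```text
[ 380.4 -268.5  146.1] -14.91 56.41232043349134 [ 0.2  0.  -0.1]
bar [(421.4, -461.6, 59.4, 31.7, -9.6, 510, 88), (470.6, -293.1, 110.7, 46.9, -14.8, 276, 78)]
board [(459.1, -290.0, 140.8, 128.5, -15.0, 276, 98)]
bar3 [(421.7, -461.2, 58.4, 26.4, -10.4, (np.int64(512), np.int64(87))), (475.9, -294.6, 97.9, 33.7, -14.4, (np.int64(276), np.int64(71)))]
plate [(639.2, -54.7, 118.9, 63.9, -4.1)]
head [(677.0, -56.8, 30.2, 28.2, 88.9)]
feet [(654.6, -111.8, 169.7, 51.5, -2.0), (663.9, -2.1, 168.4, 54.9, -4.3)]
top34 [(503.8, -299.3, 119.1, 50.8, -14.9, (np.int64(371), np.int64(217)))]
```

View pics/w8.png

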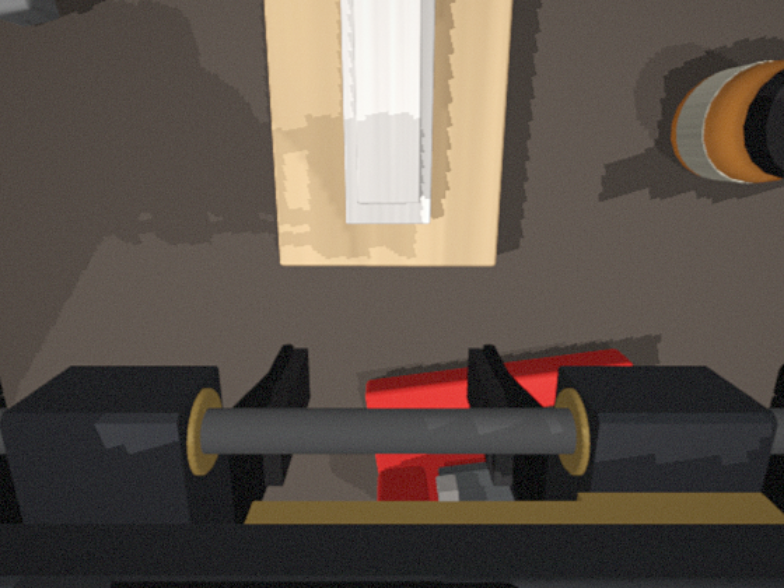

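View pics/top3.png

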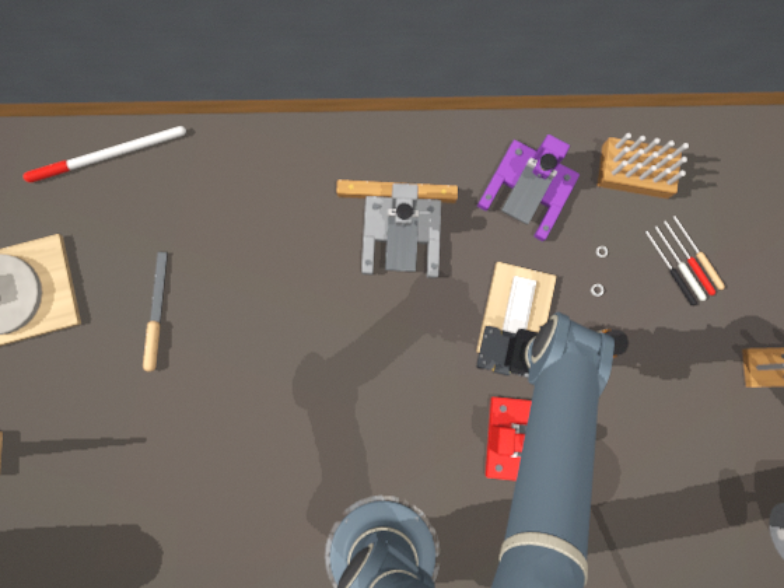

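Bar3 lies squarely on bar1 (its rear end at (388,203), bar1's at (388,222)), in the middle of the board. The top view shows the press against the batten with the ram up, and no bars left on the bench.

```bash
python3 -c "
from h import *
print(r.hand_in())"
```

```text
the job is handed in; nothing more can be done
None
```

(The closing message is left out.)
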